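# Walk the machine vise home under the drill

### The arm

A 6-joint arm with a two-finger parallel gripper is mounted at the origin on the work surface. World frame = base frame: x ahead of the robot, y to its left, z up, the work surface at z = 0. Lengths are in m, angles in rad, forces in N, time in s.
With the tool pointing down it reaches from about 0.3 to 0.75 m from the base axis. Payload 8.5 kg.
Tool frame: the origin (TCP) lies on the mounting face of the last link; the fingertips stand 173 mm ahead of it and the grasp point (between the pads) lies 155 mm ahead of it; z points along the fingers, y is the direction in which the jaws open and shut (so a half turn about z gives the same grasp; the last joint's range is limited). The gripper opens to 85 mm and grips with 20 to 120 N. Pads are 22 mm wide; open, the fingers measure 114 mm over their backs; the gripper's body (76 mm by 85 mm) begins 54 mm behind the grasp point. The pads swing forward as they close: fully open they stand 13 mm farther back than shut.
Start: joints at [-1.352, 0.381, 1.297, -0, 1.464, -0.215], TCP at [0.231, -0.499, 0.405] pointing down, gripper open.
Joint ranges: [-3.11, 3.11], [-0.89, 2.33], [0.22, 2.48], [-1.42, 4.56], [0.17, 2.85], [-2.88, 2.88]. Speed limits (rad/s): [2.39, 2.39, 3.14, 3.14, 3.14, 3.14].

### API

Orientations are given as a unit quaternion [x, y, z, w].
In Python, from cell import manip gives the robot as it stands.
- The arm moves only by the shell command python3 -m inch 'ROWS'. ROWS is JSON, a list of rows, each an object of numbers: "tx", "ty", "tz": the shift along the tool's x, y, z in mm; "turn": the turn about the tool's z in degrees; "fingers": the finger opening in mm, from 0 to 85.4. A call has 1 to 20 rows; each row shifts and turns the pose as measured when the row begins, along the tool's axes as they then stand; what a row does not reach is not made up. A row lasts 1/8 s, in which the tool goes at most 62.5 mm and 10.7 degrees, less where a joint would pass 70% of its speed; a pose out of reach is approached as far as the arm can. A call is refused whole if a number of a shift passes 62.5 or a number of a turn 10.7, either way. A call with a gripper value outside its range is refused whole. The fingers move at their own pace and stop on an object; the grip force is fixed at half the most. Time passes only in rows, so rows that do not move let the fingers close. It gives the time, the measured TCP pose, the force and the opening at its end, in the units of the state.
- manip.observe(): the state, without advancing time (a new reading comes with each control period).
- manip.snapshot(name): name is "scene" or "top" or "wrist"; returns a dict with "frame" (400x640x3 uint8, red, green, blue), "range_z" (400x640 float32, m along the optical axis (not along the pixel's ray), 0 where there is no reading), "fx", "fy", "cx", "cy" (pixels), "origin" and "orientation" of the camera in the world; the wrist camera has in their place "mount" (4x4, takes a point from camera to tool coordinates, whose origin is the TCP and whose axes are the flange's). Camera axes: x right, y down, z forward; pixel columns grow to the right and rows downward; lengths in m; the calibration is good to about 2 mm. A picture is of the moment at which its call begins: read the wrist's pose just before it.
- manip.hand_in(): hands the job in, once; it reports no verdict.
The state is a dict: "time": time; "joints": joint angles; "joint_velocities": joint speeds; "joint_efforts": joint torques, N m; "eef_pos": TCP position; "orientation": TCP orientation; "wrist_force": force on the tool from outside, world axes, zero at the start; "moment": the same for the moment, N m; "gripper_width": finger opening in m.
Only numpy, scipy, OpenCV 4.12 (cv2) and the standard library are available. Lean on these libraries where they do the work, as an engineer would, in place of code of your own. Each camera call takes 0.05 s, during which the arm holds its last target.

### The job

Walk the heavy vise forward under the drill by pushing on its two red rear corner blocks in turn, one at a time, until its front rests flush against both yellow stops with the drill point over the clamped plate. Take short turns so that the vise never swings more than about 20 degrees from square to the stops, keep it flat on the plate, and touch nothing of it but the red blocks. Leave the chip shield, the rest of the drill stand and everything else around alone, then draw clear.

Things in the scene. Friction and masses are not known exactly. Their poses are not given: they have to be found in the camera images.
- drill_stand: Fixed bench drill stand (mm). Origin on the bench top (z 0); x points from the operator's side to the stops, y left, z up. Dark iron base plate, x -200 to 130, y -210 to 250, its top, on which the vise slides, at z 12. Steel column, 40 diameter, at x 75, y 195, with the drill head overhanging x 24, y 0 above z 300. Place and yaw vary.
- stop_line (a point): Middle between the two yellow stop blocks, in the plane of their near faces: x 70, y 0, z 27 mm in the drill stand's frame (same axes). Each block spans y 40 to 80 mm from this middle, one either side; tops 42 mm above the bench.
- drill_point (a point): Point of the 8 mm drill bit in the chuck, 100 mm above the bench at x 24, y 0 mm in the drill stand's frame; fixed. It clears the vise by 23 mm.
- shield: Fixed clear chip shield with yellow rims; same origin and axes as the drill stand. Upright panel at x -54 to -46, y -125 to 125, z 140 to 242 mm, and a rod from its left end at z 238, y 195 to the column. When the vise is nearly home an upright gripper behind it would strike the shield: lean the tool back towards the operator, about 25 to 45 degrees, to reach under it.
- vise: Heavy machine vise, blue-grey, 1.4 to 2 kg, loose on the base plate; stays where left. Origin: centre of underside, x to its front, y left, z up. 110 mm in x (-60 to 50), 180 wide, 62 high. Pushing one rear corner (6 to 18 N) advances it and swings the vise about a point near the other side. Starts 70 to 110 mm short of the stops, up to 6 deg askew, 10 mm off the middle. Home: x 20, y 0 mm in the stand's frame.
- vise_body: All of the vise between its red corner blocks (same origin and axes, mm): base 20 thick, rear face at x -45; jaws up to z 62 holding a bright plate 80 wide (x -12 to 20, top z 65); at the rear, on the centre line at z 30, the screw with a black knob of 26 diameter at x -67 to -85. Not to be pushed or held.
- left_block: Red steel block that forms the vise's rear left corner (part of the vise, always the same side). Origin at the centre of its flat rear face, the face to push, which is 45 mm wide (y) and 36 mm high (z), 15 mm thick in front of the face; axes as the vise's. It lies at x = -60, y = +67.5, z = 24 mm in the vise's frame, so the face spans z = 6 to 42 mm over the plate.
- vise_front_left (a point): Point on the vise's flat front face near its left end, 5 mm in from the corner: x = 50, y = +85, z = 16 mm in the vise's frame. Home when at x = 70 mm in the drill stand's frame (touching the stop plane).
- right_block: Red steel block that forms the vise's rear right corner (part of the vise, always the same side). Origin at the centre of its flat rear face, the face to push, which is 45 mm wide (y) and 36 mm high (z), 15 mm thick in front of the face; axes as the vise's. It lies at x = -60, y = -67.5, z = 24 mm in the vise's frame, so the face spans z = 6 to 42 mm over the plate.
- vise_front_right (a point): Point on the vise's flat front face near its right end, 5 mm in from the corner: x = 50, y = -85, z = 16 mm in the vise's frame. Home when at x = 70 mm in the drill stand's frame (touching the stop plane).
- paste_jar: Bystander: small jar with green lid, 48 mm diameter, 55 mm tall, standing on the base plate at the right of the vise. Origin at the centre of its underside.
- brush: Bystander: chip brush lying on the bench to the left, about 200 mm long. Origin at its underside.
- wrench: Bystander: steel wrench lying on the bench to the right, about 180 mm long. Origin at its underside.
- hammer: Bystander: hammer lying on the bench far to the right, about 280 mm long. Origin at its underside.
- oil_can: Bystander: yellow oil bottle, 60 mm diameter, 150 mm tall, on the bench to the left. Origin at the centre of its underside.
- vee_block: Bystander: steel vee block 60 x 50 x 45 mm, on the bench to the right. Origin at the centre of its underside.
- bar_offcut: Bystander: steel bar offcut 160 x 30 x 20 mm, lying on the bench to the left. Origin at the centre of its underside.
Mind the look-alikes: they are no part of the job. There is more than one size of the vise; the job needs the smaller.

How it is judged:
At the end, for the whole second after the job is handed in: The vise lies flat on the base plate and at rest, both ends of its front face within 4 mm of the plane of the stops, its middle within 25 mm of the drill's centre line, so that the drill point is over the clamped plate (x of each of vise_front_left, vise_front_right in the frame of drill_stand above 0.066 m and y of vise in the frame of drill_stand between -0.025 and 0.025 m and z of vise in the frame of drill_stand below 0.016 m and angle between vise's own z axis and vertical below 0.04 rad and linear speed of vise below 0.01 m/s); the robot touches nothing.
It fails at once if the vise swung more than 20 degrees from square to the stops (angle between the x axis of vise and the x axis of drill_stand, either way round above 0.36 rad).
It fails at once if both red blocks pushed at the same time, or the vise touched elsewhere than on them (over 2 N) (((contact force between left_block and the fingers above 1 N or contact force between left_block and the arm above 1 N) and (contact force between right_block and the fingers above 1 N or contact force between right_block and the arm above 1 N)) or (contact force between vise_body and the fingers above 2 N or contact force between vise_body and the arm above 2 N)).
It fails at once if the vise lifted or tipped off the plate (z of vise in the frame of drill_stand above 0.022 m or angle between vise's own z axis and vertical above 0.1 rad).
It fails at once if the chip shield (over 3 N) or the rest of the drill stand (over 10 N) struck by the robot ((contact force between shield and the fingers above 3 N or contact force between shield and the arm above 3 N) or (contact force between drill_stand and the fingers above 10 N or contact force between drill_stand and the arm above 10 N)).
It fails at once if a bystander moved by more than 20 mm (distance of any of paste_jar, brush, wrench, hammer, oil_can, vee_block, bar_offcut from where it was at the start of the episode above 0.02 m).
It also fails if it takes over 48 s, if anything falls off the work surface, if the arm or the gripper's body presses on something with over 40 N, if the wrist force passes 120 N, or if a joint passes its speed limit or range.

## Working session

There is one attempt and no reset: what is moved stays moved. The work goes in short steps, Python scripts to look and compute and a shell command to move; the robot and the scene stay as the last step left them, time stands still between calls to the robot, and variables do not carry over. Pictures are saved under pics/ and viewed, and the job is handed in when it is done.

```bash
ls; mkdir -p pics
cat > h.py <<'E'
import numpy as np, cv2
from cell import manip
from scipy.spatial.transform import Rotation as R
def snap(n,f):
    s=manip.observe(); d=manip.snapshot(n)
    cv2.imwrite('pics/'+f,cv2.cvtColor(d['frame'],cv2.COLOR_RGB2BGR))
    if 'mount' in d:
        T=np.eye(4);T[:3,:3]=R.from_quat(s['orientation']).as_matrix();T[:3,3]=s['eef_pos'];T=T@np.array(d['mount'])
    else:
        T=np.eye(4);o=np.array(d['orientation']);T[:3,:3]=R.from_quat(o).as_matrix() if o.size==4 else o;T[:3,3]=d['origin']
    z=d['range_z'];v,u=np.mgrid[0:400,0:640]
    P=np.stack([(u-d['cx'])/d['fx']*z,(v-d['cy'])/d['fy']*z,z],-1)@T[:3,:3].T+T[:3,3]
    P[z==0]=np.nan
    np.savez('last_%s.npz'%n,P=P,F=d['frame'])
    return d['frame'],P,s
E
python3 - <<'E'
from h import *
for n in ['scene','top','wrist']: 
    f,P,s=snap(n,n+'0.png')
print(s)
E
```

```text
pics
{'time': 0.1, 'joints': array([-1.35228866e+00,  3.81133101e-01,  1.29815543e+00, -1.92997004e-06,
        1.46357182e+00, -2.15289100e-01]), 'joint_velocities': array([ 0.00038649, -0.00139003, -0.00320424,  0.00096757,  0.0011421 ,
        0.00078077]), 'joint_efforts': array([ 3.95736715e-03, -4.49223018e+01, -2.31656367e+01, -1.74827483e-04,
        3.70515394e-03, -2.93969129e-05]), 'eef_pos': array([ 0.23117037, -0.49901865,  0.40418093]), 'orientation': array([ 9.76569401e-01,  2.15201775e-01, -1.97941948e-06, -6.33848219e-04]), 'wrist_force': array([-0.36537339, -0.42349099, -0.51000585]), 'moment': array([ 0.01078176, -0.01983328,  0.00589205]), 'gripper_width': 0.08535193798431082}
```

View pics/scene0.png

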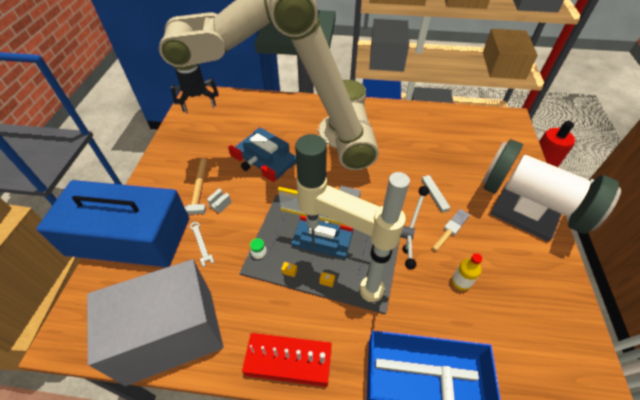

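View pics/top0.png

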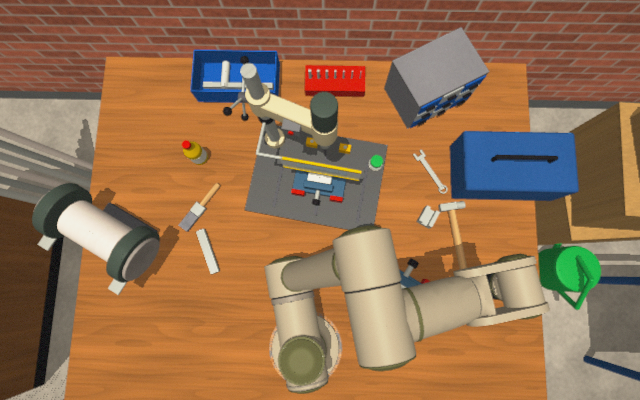

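View pics/wrist0.png

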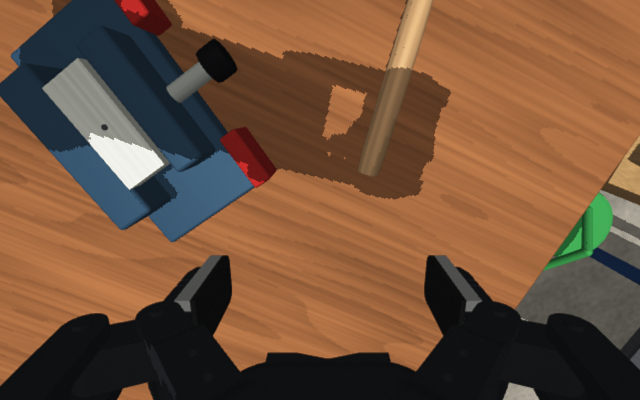

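Scene: the big look-alike vise stands near the wrist. The small vise is on the stand's base plate (top view about (318,185)), its red blocks at about (296,191) and (337,198). The jar is at (376,161). Now I'll measure the stand and vise poses.

Run:
```python
import numpy as np,cv2
for n in ['top','scene']:
    d=np.load('last_%s.npz'%n);P=d['P'];F=d['F'];hsv=cv2.cvtColor(F,cv2.COLOR_RGB2HSV).astype(int)
    H,S,V=hsv[...,0],hsv[...,1],hsv[...,2]
    x,y,z=P[...,0],P[...,1],P[...,2]
    reg=(x>.3)&(x<.95)&(y>-.32)&(y<.35)
    m=reg&(abs(z-.012)<.005)&(S<70)&(V<120)
    p=P[m][:,:2]; print(n,'plate',m.sum(),p.mean(0),cv2.minAreaRect((p*1000).astype(np.float32)))
    for nm,mm in [('red',((H<6)|(H>174))&(S>150)&(z<.08)&reg),('yellow_lo',(H>18)&(H<32)&(S>150)&(z<.06)&(z>.02)&reg),('yellow_hi',(H>18)&(H<34)&(S>120)&(z>.1)&(z<.26)&reg),('green',(H>45)&(H<80)&(S>150)&reg&(z<.1))]:
        k,l,st,c=cv2.connectedComponentsWithStats(mm.astype(np.uint8))
        for i in range(1,k):
            if st[i,4]>8:
                q=P[l==i]; print(n,nm,st[i,4],c[i].round(),np.median(q,0).round(4),'min',q.min(0).round(3),'max',q.max(0).round(3))
```

```text
top plate 6904 [ 0.56508735 -0.02624896] ((622.4989013671875, 11.162078857421875), (615.7432861328125, 655.1720581054688), 1.8440558910369873)
top red 1002 [335.  86.] [ 0.9176 -0.0875  0.0492] min [ 0.896 -0.189  0.005] max [0.95  0.026 0.078]
top red 69 [298. 192.] [0.5224 0.0371 0.0534] min [0.514 0.017 0.023] max [0.533 0.061 0.061]
top red 63 [336. 198.] [ 0.5031 -0.0947  0.0536] min [ 0.493 -0.117  0.01 ] max [ 0.511 -0.074  0.059]
top yellow_lo 68 [310. 143.] [0.7017 0.0016 0.0418] min [ 0.694 -0.02   0.021] max [0.722 0.016 0.051]
top yellow_lo 84 [344. 148.] [ 0.6855 -0.1203  0.0412] min [ 0.674 -0.141  0.02 ] max [ 0.706 -0.102  0.052]
top yellow_hi 234 [321. 165.] [ 0.5676 -0.0477  0.2419] min [ 0.546 -0.162  0.235] max [0.591 0.074 0.248]
top yellow_hi 152 [321. 173.] [ 0.5665 -0.0447  0.1498] min [ 0.546 -0.163  0.141] max [0.588 0.081 0.163]
top green 112 [376. 161.] [ 0.6352 -0.2304  0.0668] min [ 0.616 -0.255  0.009] max [ 0.669 -0.213  0.073]
scene plate 5949 [ 0.64642853 -0.04559136] ((630.4765625, 32.876739501953125), (601.6656494140625, 670.2511596679688), 86.9674
[... 387 characters left out ...]
189  0.042] max [0.95  0.029 0.055]
scene yellow_lo 129 [289. 269.] [ 0.6978 -0.1182  0.0386] min [ 0.678 -0.142  0.021] max [ 0.708 -0.099  0.044]
scene yellow_lo 133 [327. 279.] [ 7.18e-01 -4.00e-04  3.85e-02] min [ 0.694 -0.022  0.021] max [0.727 0.019 0.045]
scene yellow_hi 77 [288. 191.] [ 0.5563 -0.1335  0.2384] min [ 0.548 -0.163  0.229] max [ 0.563 -0.107  0.243]
scene yellow_hi 70 [292. 212.] [ 0.5595 -0.1267  0.145 ] min [ 0.551 -0.162  0.137] max [ 0.567 -0.083  0.152]
scene yellow_hi 59 [329. 220.] [ 0.5785 -0.0088  0.1454] min [ 0.571 -0.042  0.138] max [0.585 0.025 0.153]
scene green 132 [257. 244.] [ 0.6388 -0.2294  0.0647] min [ 0.582 -0.266 -0.001] max [ 0.661 -0.209  0.07 ]
```

Run:
```python
import cv2
a=cv2.imread('pics/top0.png')[90:240,230:400];cv2.imwrite('pics/topc.png',cv2.resize(a,None,fx=4,fy=4,interpolation=2))
a=cv2.imread('pics/scene0.png')[170:310,230:420];cv2.imwrite('pics/scenec.png',cv2.resize(a,None,fx=4,fy=4,interpolation=2))
```

```text
(no output)
```

View pics/topc.png

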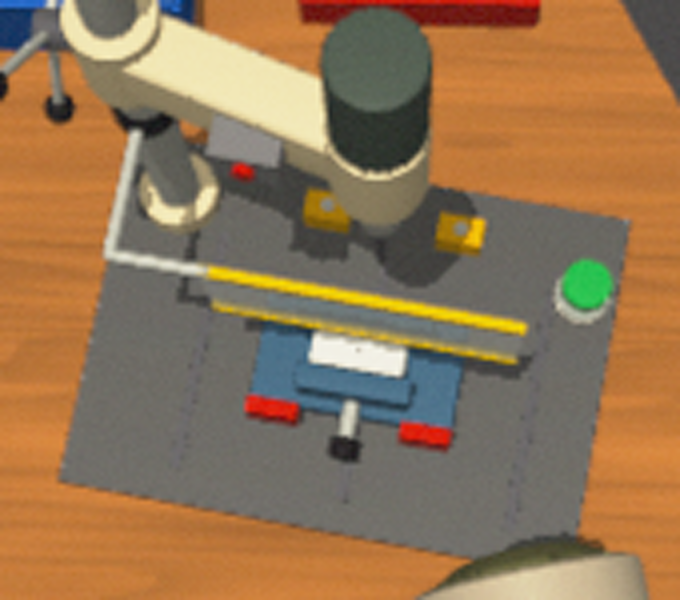

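View pics/scenec.png

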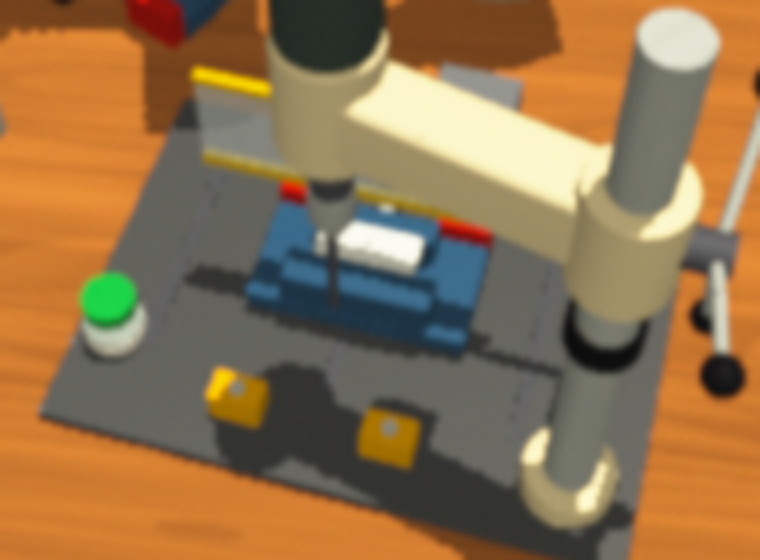

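Run:
```python
from h import *
d=np.load('last_scene.npz');P=d['P'];P=P.reshape(-1,3)
m=(P[:,0]>.4)&(P[:,0]<.9)&(P[:,1]>-.3)&(P[:,1]<.35)&(P[:,2]>.3)
q=P[m];print('tall',q.min(0),q.max(0))
t=np.load('last_top.npz')['P'].reshape(-1,3)
m=(t[:,0]>.45)&(t[:,0]<.9)&(t[:,1]>-.3)&(t[:,1]<.35)&(t[:,2]>.28);q=t[m];print('tall',q.min(0),q.max(0))
# lines
def ln(q):
    q=q[:,:2];c=q.mean(0);v=np.linalg.svd(q-c)[2][0];v*=np.sign(v[1]);return c.round(4),np.degrees(np.arctan2(-v[0],v[1])).round(2),(np.percentile((q-c)@v,[1,99])).round(4),len(q)
for n in ['top','scene']:
    D=np.load('last_%s.npz'%n);P=D['P'];hsv=cv2.cvtColor(D['F'],cv2.COLOR_RGB2HSV).astype(int);H,S,V=hsv[...,0],hsv[...,1],hsv[...,2]
    x,y,z=P[...,0],P[...,1],P[...,2];reg=(x>.3)&(x<.8)&(y>-.2)&(y<.2)
    Y=(H>18)&(H<34)&(S>120)&reg
    print(n,'rimhi',ln(P[Y&(abs(z-.24)<.01)]),'rimlo',ln(P[Y&(abs(z-.145)<.012)]))
    Yl=Y&(abs(z-.042)<.006); 
    print('stops',ln(P[Yl]))
    r=((H<6)|(H>174))&(S>150)&(abs(z-.054)<.006)&reg&(x>.45)&(x<.56)
    print('red',ln(P[r]),[ (P[r&(s*(y+.03)>0)].mean(0).round(4)) for s in (1,-1)])
print(np.array(manip.snapshot('wrist')['mount']).round(4))
```

```text
tall [ 0.60970957 -0.08626994  0.30062185] [0.84182277 0.21480473 0.51285542]
tall [ 0.60568102 -0.08852868  0.2820133 ] [0.83628142 0.21110868 0.51706049]
top rimhi (array([ 0.568 , -0.0459]), np.float64(-9.49), array([-0.1163,  0.1199]), 234) rimlo (array([ 0.5661, -0.0426]), np.float64(-9.42), array([-0.1185,  0.1242]), 126)
stops (array([ 0.6972, -0.0668]), np.float64(-8.38), array([-0.0737,  0.0838]), 125)
red (array([ 0.5137, -0.0246]), np.float64(-8.61), array([-0.0895,  0.0863]), 108) [array([0.5235, 0.0403, 0.0537]), array([ 0.5032, -0.0944,  0.0538])]
scene rimhi (array([ 0.5565, -0.1347]), np.float64(-9.2), array([-0.0289,  0.0286]), 76) rimlo (array([ 0.5679, -0.0738]), np.float64(-9.6), array([-0.0889,  0.0962]), 129)
stops (array([ 0.703, -0.059]), np.float64(-9.24), array([-0.0811,  0.0774]), 190)
red (array([ 0.5237, -0.0134]), np.float64(-9.07), array([-0.1013,  0.0745]), 34) [array([0.5324, 0.0412, 0.0515]), array([ 0.5097, -0.1016,  0.0515])]
[[-8.000e-04 -9.606e-01 -2.779e-01  7.060e-02]
 [ 1.000e+00 -9.000e-04  2.000e-04  6.000e-04]
 [-4.000e-04 -2.779e-01  9.606e-01  3.110e-02]
 [ 0.000e+00  0.000e+00  0.000e+00  1.000e+00]]
```

Stand: yaw about -9.45°, origin about (0.616, -0.053). The vise is about 73 mm short of home, 8 mm left of the centre line and about 1° askew. I'll raise the tool, turn it so the camera side faces the operator, and shut the fingers.

```bash
cat > st.py <<'E'
from h import *
import sys
yaw=np.radians(-9.45);O=np.array([.6163,-.0525]);X=np.array([np.cos(yaw),np.sin(yaw)]);Y=np.array([-X[1],X[0]])
s=manip.observe();Rm=R.from_quat(s['orientation']).as_matrix();p=s['eef_pos']
ds=lambda q:np.array([(q[:2]-O)@X,(q[:2]-O)@Y,q[2]])*1000
zz=Rm[:,2];zs=np.array([zz[:2]@X,zz[:2]@Y,zz[2]]);xs=np.array([Rm[:2,0]@X,Rm[:2,0]@Y,Rm[2,0]])
print('t',round(s['time'],2),'tcp',p.round(4),'z_stand',zs.round(3),'x_stand',xs.round(3),'lean',np.degrees(np.arcsin(zs[0])).round(1),'side',np.degrees(np.arcsin(zs[1])).round(1))
print('j',s['joints'].round(3),'F',np.array(s['wrist_force']).round(1),'w',round(s['gripper_width']*1000,1))
print('tip stand',ds(p+.173*zz).round(1),'frontcorner',ds(p+.173*zz-.011*Rm[:,0]).round(1),'tcp stand',ds(p).round(1))
if len(sys.argv)>3:
    d=np.array(list(map(float,sys.argv[1:4])))
    w=np.array([*(X*d[0]+Y*d[1]),d[2]]); print('tool shift for stand',d,'=',(Rm.T@w).round(1))
E
python3 -m inch '[{"tz":-22,"turn":-10.5,"fingers":0},{"tz":-22,"turn":-10.5},{"tz":-22,"turn":-10.5},{"tz":-22,"turn":-10.5},{"tz":-22,"turn":-10.5},{"tz":-22,"turn":-10.5},{"tz":-22,"turn":-10.5},{"tz":-22,"turn":-10.5},{"tz":-22,"turn":-10.5},{"tz":-22,"turn":-10.5},{"tz":-22,"turn":-10.5},{"tz":-22,"turn":-10.5},{"tz":-22,"turn":-10.5},{"tz":-22,"turn":-10.5}]'; python3 st.py
```

```text
t 0.2 tcp [ 0.2312 -0.499   0.4044] z_stand [-0.     0.001 -1.   ] x_stand [0.826 0.564 0.   ] lean -0.0 side 0.0
j [-1.352  0.381  1.298 -0.     1.464 -0.215] F [ 1.2  0.5 -0.6] w 85.3
tip stand [-306.6 -503.6  231.4] frontcorner [-315.7 -509.8  231.4] tcp stand [-306.6 -503.7  404.4]schema error: expected keys tx, ty, tz, turn, fingers
```

```bash
python3 -m inch '[{"tx":0,"ty":0,"tz":-22,"turn":-10.5,"fingers":0},{"tx":0,"ty":0,"tz":-22,"turn":-10.5,"fingers":0},{"tx":0,"ty":0,"tz":-22,"turn":-10.5,"fingers":0},{"tx":0,"ty":0,"tz":-22,"turn":-10.5,"fingers":0},{"tx":0,"ty":0,"tz":-22,"turn":-10.5,"fingers":0},{"tx":0,"ty":0,"tz":-22,"turn":-10.5,"fingers":0},{"tx":0,"ty":0,"tz":-22,"turn":-10.5,"fingers":0},{"tx":0,"ty":0,"tz":-22,"turn":-10.5,"fingers":0},{"tx":0,"ty":0,"tz":-22,"turn":-10.5,"fingers":0},{"tx":0,"ty":0,"tz":-22,"turn":-10.5,"fingers":0}]'; python3 st.py 164 520 100
```

```text
time: 1.45
eef_pos: [0.2314, -0.5003, 0.6277]
orientation: [0.404, 0.915, 0.004, -0.003]
wrist_force: [-0.8, 0.2, -0.4]
gripper_width: 0.0001
t 1.45 tcp [ 0.2314 -0.5003  0.6277] z_stand [-0.004  0.009 -1.   ] x_stand [-0.786  0.618  0.008] lean -0.2 side 0.5
j [-1.352  0.345  0.73  -0.     2.077 -2.092] F [-0.8  0.2 -0.4] w 0.1
tip stand [-306.8 -503.3  454.8] frontcorner [-298.1 -510.1  454.7] tcp stand [-306.1 -504.9  627.7]
tool shift for stand [164. 520. 100.] = [193.3 510.6 -95.9]
```

```bash
python3 -m inch '[{"tx":20,"ty":55,"tz":-10,"turn":0,"fingers":0},{"tx":20,"ty":55,"tz":-10,"turn":0,"fingers":0},{"tx":20,"ty":55,"tz":-10,"turn":0,"fingers":0},{"tx":20,"ty":55,"tz":-10,"turn":0,"fingers":0},{"tx":20,"ty":55,"tz":-10,"turn":0,"fingers":0},{"tx":20,"ty":55,"tz":-10,"turn":0,"fingers":0},{"tx":20,"ty":55,"tz":-10,"turn":0,"fingers":0},{"tx":20,"ty":55,"tz":-10,"turn":0,"fingers":0},{"tx":20,"ty":55,"tz":-10,"turn":0,"fingers":0}]'; python3 st.py
```

```text
time: 2.58
eef_pos: [0.4805, -0.024, 0.7234]
orientation: [0.406, 0.914, 0.005, -0.004]
wrist_force: [0.6, -0.8, 0.3]
gripper_width: 0.0003
t 2.58 tcp [ 0.4805 -0.024   0.7234] z_stand [-0.005  0.013 -1.   ] x_stand [-0.783  0.621  0.012] lean -0.3 side 0.7
j [-0.299  0.258  0.58   0.016  2.311 -1.023] F [ 0.6 -0.8  0.3] w 0.3
tip stand [-139.6    8.   550.5] frontcorner [-131.     1.2  550.3] tcp stand [-138.7    5.8  723.4]
```

```bash
python3 -m inch '[{"tx":0,"ty":0,"tz":-15,"turn":-9.6,"fingers":0},{"tx":0,"ty":0,"tz":-15,"turn":-9.6,"fingers":0},{"tx":0,"ty":0,"tz":-15,"turn":-9.6,"fingers":0},{"tx":0,"ty":0,"tz":-15,"turn":-9.6,"fingers":0},{"tx":-40,"ty":30,"tz":-20,"turn":0,"fingers":0},{"tx":-40,"ty":20,"tz":-20,"turn":0,"fingers":0}]'; python3 st.py
```

```text
time: 3.32
eef_pos: [0.5195, 0.017, 0.761]
orientation: [0.069, 0.998, 0.009, 0.012]
wrist_force: [0.6, -0.2, 0.8]
gripper_width: -0.0003
t 3.33 tcp [0.5195 0.017  0.761 ] z_stand [ 0.022  0.019 -1.   ] x_stand [-0.999 -0.027 -0.023] lean 1.3 side 1.1
j [-0.199  0.409  0.222  0.033  2.488 -1.606] F [ 0.6 -0.2  0.8] w -0.3
tip stand [-103.1   56.   588.1] frontcorner [-92.1  56.3 588.3] tcp stand [-106.9   52.6  761. ]
```

The elbow is at its limit (j3 = 0.222) and the lean is starting. I'll keep pushing out.

```bash
python3 -m inch '[{"tx":-50,"ty":0,"tz":0,"turn":0,"fingers":0},{"tx":-50,"ty":0,"tz":0,"turn":0,"fingers":0},{"tx":-50,"ty":0,"tz":0,"turn":0,"fingers":0}]'; python3 st.py
```

```text
time: 3.7
eef_pos: [0.6038, -0.0025, 0.6955]
orientation: [0.067, 0.997, 0.011, 0.034]
wrist_force: [-0.8, -0.3, 0.5]
gripper_width: 0.0001
t 3.7 tcp [ 0.6038 -0.0025  0.6955] z_stand [ 0.066  0.028 -0.997] x_stand [-0.997 -0.029 -0.067] lean 3.8 side 1.6
j [-0.204  0.53   0.223  0.041  2.324 -1.611] F [-0.8 -0.3  0.5] w 0.1
tip stand [ -9.2  52.1 522.9] frontcorner [  1.8  52.4 523.7] tcp stand [-20.6  47.3 695.5]
```

```bash
python3 -m inch '[{"tx":-30,"ty":0,"tz":-54,"turn":0,"fingers":0},{"tx":-30,"ty":0,"tz":-54,"turn":0,"fingers":0},{"tx":-30,"ty":0,"tz":-54,"turn":0,"fingers":0},{"tx":-30,"ty":0,"tz":-54,"turn":0,"fingers":0}]'; python3 st.py
```

```text
time: 4.2
eef_pos: [0.544, -0.0197, 0.7535]
orientation: [0.068, 0.994, 0.014, 0.087]
wrist_force: [-0.8, -0.6, -1.6]
gripper_width: -0.0004
t 4.2 tcp [ 0.544  -0.0197  0.7535] z_stand [ 0.17   0.045 -0.984] x_stand [-0.985 -0.025 -0.171] lean 9.8 side 2.6
j [-0.263  0.427  0.221  0.084  2.326 -1.636] F [-0.8 -0.6 -1.6] w -0.4
tip stand [-47.3  28.3 583.2] frontcorner [-36.5  28.5 585.1] tcp stand [-76.7  20.5 753.5]
```

```bash
python3 -m inch '[{"tx":-45,"ty":12,"tz":-40,"turn":0,"fingers":0},{"tx":-45,"ty":12,"tz":-40,"turn":0,"fingers":0},{"tx":-45,"ty":12,"tz":-40,"turn":0,"fingers":0},{"tx":-45,"ty":12,"tz":-40,"turn":0,"fingers":0},{"tx":-45,"ty":12,"tz":-40,"turn":0,"fingers":0},{"tx":-45,"ty":12,"tz":-40,"turn":0,"fingers":0}]'; python3 st.py
```

```text
time: 4.95
eef_pos: [0.5285, 0.0133, 0.7799]
orientation: [0.067, 0.981, 0.022, 0.18]
wrist_force: [0.3, 0.8, 0.3]
gripper_width: 0.0001
t 4.95 tcp [0.5285 0.0133 0.7799] z_stand [ 0.349  0.076 -0.934] x_stand [-0.936 -0.014 -0.351] lean 20.4 side 4.4
j [-0.214  0.382  0.222  0.114  2.18  -1.566] F [0.3 0.8 0.3] w 0.1
tip stand [-37.   63.7 618.3] frontcorner [-26.7  63.8 622.2] tcp stand [-97.4  50.5 779.9]
```

```bash
python3 -m inch '[{"tx":-45,"ty":0,"tz":-40,"turn":0,"fingers":0},{"tx":-45,"ty":0,"tz":-40,"turn":0,"fingers":0},{"tx":-45,"ty":0,"tz":-40,"turn":0,"fingers":0},{"tx":-45,"ty":0,"tz":-40,"turn":0,"fingers":0},{"tx":-45,"ty":0,"tz":-40,"turn":0,"fingers":0},{"tx":-45,"ty":0,"tz":-40,"turn":0,"fingers":0},{"tx":-45,"ty":0,"tz":-40,"turn":0,"fingers":0},{"tx":-45,"ty":0,"tz":-40,"turn":0,"fingers":0}]'; python3 st.py
```

```text
time: 5.95
eef_pos: [0.4453, -0.0373, 0.8497]
orientation: [0.067, 0.949, 0.029, 0.306]
wrist_force: [-0.5, -0.0, -0.3]
gripper_width: 0.0003
t 5.95 tcp [ 0.4453 -0.0373  0.8497] z_stand [ 0.574  0.109 -0.811] x_stand [-0.817  0.01  -0.577] lean 35.1 side 6.3
j [-0.396  0.245  0.222  0.275  2.076 -1.619] F [-0.5 -0.  -0.3] w 0.3
tip stand [-71.8   5.8 709.4] frontcorner [-62.8   5.7 715.7] tcp stand [-171.2  -13.1  849.7]
```

```bash
python3 st.py -97 70 -540; python3 st.py -6.5 5 -40
```

```text
t 5.95 tcp [ 0.4453 -0.0373  0.8497] z_stand [ 0.574  0.109 -0.811] x_stand [-0.817  0.01  -0.577] lean 35.1 side 6.3
j [-0.396  0.245  0.222  0.275  2.076 -1.619] F [-0.5 -0.  -0.3] w 0.3
tip stand [-71.8   5.8 709.4] frontcorner [-62.8   5.7 715.7] tcp stand [-171.2  -13.1  849.7]
tool shift for stand [ -97.   70. -540.] = [391.5  23.6 390. ]
t 5.95 tcp [ 0.4453 -0.0373  0.8497] z_stand [ 0.574  0.109 -0.811] x_stand [-0.817  0.01  -0.577] lean 35.1 side 6.3
j [-0.396  0.245  0.222  0.275  2.076 -1.619] F [-0.5 -0.  -0.3] w 0.3
tip stand [-71.8   5.8 709.4] frontcorner [-62.8   5.7 715.7] tcp stand [-171.2  -13.1  849.7]
tool shift for stand [ -6.5   5.  -40. ] = [28.4  1.5 29.3]
```

```bash
python3 -m inch '[{"tx":40,"ty":2,"tz":39,"turn":0,"fingers":0},{"tx":40,"ty":2,"tz":39,"turn":0,"fingers":0},{"tx":40,"ty":2,"tz":39,"turn":0,"fingers":0},{"tx":40,"ty":2,"tz":39,"turn":0,"fingers":0},{"tx":40,"ty":2,"tz":39,"turn":0,"fingers":0},{"tx":40,"ty":2,"tz":39,"turn":0,"fingers":0}]'; python3 st.py
```

```text
time: 6.7
eef_pos: [0.3909, 0.01, 0.5338]
orientation: [0.068, 0.945, 0.027, 0.317]
wrist_force: [1.0, -0.8, 0.2]
gripper_width: 0.0001
t 6.7 tcp [0.3909 0.01   0.5338] z_stand [ 0.594  0.106 -0.797] x_stand [-0.802  0.014 -0.596] lean 36.5 side 6.1
j [-0.325 -0.076  1.539  0.23   1.069 -1.799] F [ 1.  -0.8  0.2] w 0.1
tip stand [-129.8   43.1  395.9] frontcorner [-121.    42.9  402.5] tcp stand [-232.6   24.6  533.8]
```

```bash
python3 st.py -34 33 -260
python3 - <<'E'
from h import *
snap('top','top1.png');snap('wrist','wrist1.png')
a=cv2.imread('pics/top1.png')[90:240,230:400];cv2.imwrite('pics/top1c.png',cv2.resize(a,None,fx=4,fy=4,interpolation=2))
E
```

```text
t 6.7 tcp [0.3909 0.01   0.5338] z_stand [ 0.594  0.106 -0.797] x_stand [-0.802  0.014 -0.596] lean 36.5 side 6.1
j [-0.325 -0.076  1.539  0.23   1.069 -1.799] F [ 1.  -0.8  0.2] w 0.1
tip stand [-129.8   43.1  395.9] frontcorner [-121.    42.9  402.5] tcp stand [-232.6   24.6  533.8]
tool shift for stand [ -34.   33. -260.] = [182.8  10.1 190.5]
```

View pics/top1c.png

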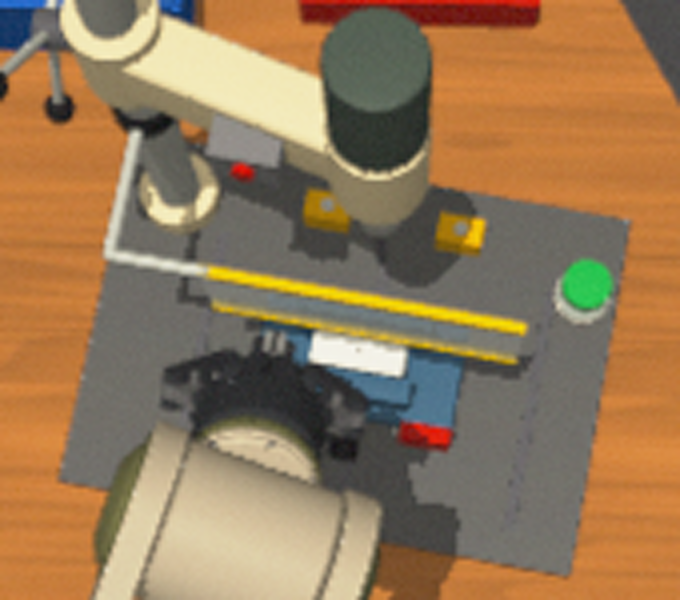

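View pics/wrist1.png

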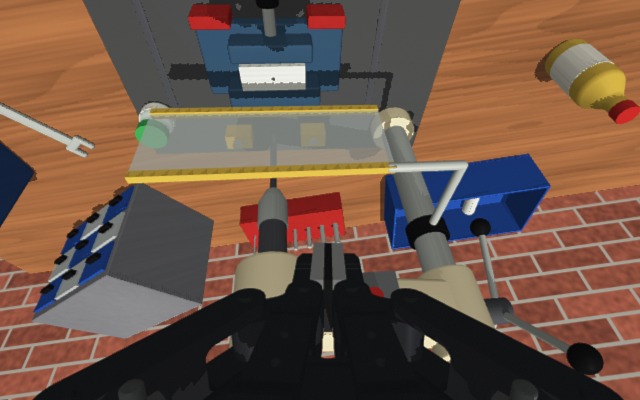

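Run:
```python
from h import *
s=manip.observe();Rm=R.from_quat(s['orientation']).as_matrix();p=s['eef_pos']
D=np.load('last_wrist.npz');P=D['P'];T=(P-p)@Rm
q=T.reshape(-1,3)*1000;q=q[(np.isfinite(q[:,0]))&(q[:,2]<200)&(abs(q[:,1])<120)&(abs(q[:,0])<80)]
for a in range(0,200,12):
    k=q[(q[:,2]>=a)&(q[:,2]<a+12)]
    if len(k): print(a,len(k),'y',np.percentile(k[:,1],[0.5,99.5]).round(),'x',np.percentile(k[:,0],[1,99]).round())
# red blocks from wrist
yaw=np.radians(-9.45);O=np.array([.6163,-.0525]);X=np.array([np.cos(yaw),np.sin(yaw)]);Y=np.array([-X[1],X[0]])
hsv=cv2.cvtColor(D['F'],cv2.COLOR_RGB2HSV).astype(int);H,S,V=hsv[...,0],hsv[...,1],hsv[...,2]
red=((H<6)|(H>174))&(S>150)&(P[...,2]>.045)&(P[...,2]<.06)
for c in [(150,260),(280,360)]:
    m=red.copy();m[:,:c[0]]=0;m[:,c[1]:]=0;m[60:]=0
    k=P[m];sx=(k[:,:2]-O)@X*1000;sy=(k[:,:2]-O)@Y*1000
    print(len(k),'x',np.percentile(sx,[1,50,99]).round(1),'y',np.percentile(sy,[1,50,99]).round(1),'z',np.median(k[:,2]))
for lo,hi,r in [(.035,.05,(115,150)),(.135,.25,(100,185))]:
    m=(H>18)&(H<34)&(S>120)&(P[...,2]>lo)&(P[...,2]<hi);m[:r[0]]=0;m[r[1]:]=0
    k=P[m];sx=(k[:,:2]-O)@X*1000;sy=(k[:,:2]-O)@Y*1000
    print('yel',len(k),np.percentile(sx,[1,50,99]).round(1),np.percentile(sy,[1,50,99]).round(1))
```

```text
72 1305 y [-19.  18.] x [23. 25.]
84 11784 y [-61.  60.] x [13. 24.]
96 14505 y [-56.  55.] x [ 0. 23.]
108 7149 y [-46.  45.] x [-3. 22.]
120 7002 y [-37.  36.] x [-3. 19.]
132 1450 y [-22.  24.] x [-5. 19.]
144 862 y [-14.  13.] x [12. 17.]
156 750 y [-14.  13.] x [12. 17.]
168 201 y [-12.  11.] x [12. 17.]
660 x [-111.2 -105.5  -96.2] y [-80.1 -58.6 -36.6] z 0.05319069878797378
596 x [-113.2 -107.1  -98.3] y [53.5 75.7 97.3] z 0.053134623046487334Traceback (most recent call last):
  File "<stdin>", line 19, in <module>
    return _quantile_unchecked(
        a, q, axis, out, overwrite_input, method, keepdims, weights)
    return _ureduce(a,
                    func=_quantile_ureduce_func,
    ...<5 lines>...
                    overwrite_input=overwrite_input,
                    method=method)
    r = func(a, **kwargs)
    result = _quantile(arr,
                       quantiles=q,
    ...<2 lines>...
                       out=out,
                       weights=wgt)
    slices_having_nans = np.isnan(arr[-1, ...])
                                  ~~~^^^^^^^^^
IndexError: index -1 is out of bounds for axis 0 with size 0
```

Both red blocks measured again, consistent with the first look: left top about (-106, 75), right about (-105, -59) in stand mm. Descending behind the left block.

```bash
python3 -m inch '[{"tx":36,"ty":2,"tz":38,"turn":0,"fingers":0},{"tx":36,"ty":2,"tz":38,"turn":0,"fingers":0},{"tx":36,"ty":2,"tz":38,"turn":0,"fingers":0},{"tx":36,"ty":2,"tz":38,"turn":0,"fingers":0},{"tx":36,"ty":2,"tz":38,"turn":0,"fingers":0}]'; python3 st.py 0 0 -90
```

```text
time: 7.42
eef_pos: [0.374, 0.0448, 0.2828]
orientation: [0.07, 0.941, 0.025, 0.331]
wrist_force: [1.3, 0.7, -0.6]
gripper_width: -0.0
t 7.42 tcp [0.374  0.0448 0.2828] z_stand [ 0.617  0.104 -0.78 ] x_stand [-0.785  0.019 -0.619] lean 38.1 side 6.0
j [-0.233  0.198  2.09   0.661  0.24  -2.252] F [ 1.3  0.7 -0.6] w -0.0
tip stand [-148.2   74.2  147.9] frontcorner [-139.5   74.   154.7] tcp stand [-255.    56.2  282.8]
tool shift for stand [  0.   0. -90.] = [55.7 -8.4 70.2]
```

```bash
cat > kin.py <<'E'
from h import *
from scipy.optimize import least_squares
D=[([-1.352,.381,1.298,0,1.464,-.215],[.2312,-.499,.4044]),([-1.352,.345,.73,0,2.077,-2.092],[.2314,-.5003,.6277]),([-.299,.258,.58,.016,2.311,-1.023],[.4805,-.024,.7234]),
([-.199,.409,.222,.033,2.488,-1.606],[.5195,.017,.761]),([-.204,.53,.223,.041,2.324,-1.611],[.6038,-.0025,.6955]),([-.263,.427,.221,.084,2.326,-1.636],[.544,-.0197,.7535]),
([-.214,.382,.222,.114,2.18,-1.566],[.5285,.0133,.7799]),([-.396,.245,.222,.275,2.076,-1.619],[.4453,-.0373,.8497]),([-.325,-.076,1.539,.23,1.069,-1.799],[.3909,.01,.5338]),([-.233,.198,2.09,.661,.24,-2.252],[.374,.0448,.2828])]
def fk(q,P):
    r0,z0,lat,a2,a3,h,d6=P
    ax=lambda a,t:R.from_rotvec(np.array(a)*t)
    b=ax([0,0,1],q[0]);R2=b*ax([0,1,0],q[1]);R3=R2*ax([0,1,0],q[2]);R4=R3*ax([0,0,1],q[3]);R5=R4*ax([0,1,0],q[4])
    p=b.apply([r0,lat,z0])+R2.apply([0,0,a2])+R3.apply([h,0,a3])+R5.apply([0,0,d6])
    return p,R5.apply([0,0,1]),p-R5.apply([0,0,d6])
f=lambda P:np.concatenate([fk(q,P)[0]-np.array(t) for q,t in D])
so=least_squares(f,[0,.3,.1,.4,.4,0,.1])
E
cat > kt.py <<'E'
from kin import *
print(so.x.round(4),abs(so.fun).max());print(fk(D[-1][0],so.x)[1])
E
python3 kt.py
```

```text
[5.000e-04 1.306e-01 1.175e-01 5.363e-01 3.507e-01 1.031e-01 8.380e-02] 0.00038819453228655654
[ 0.6259609   0.00143312 -0.77985312]
```

```bash
cat > reach.py <<'E'
from kin import *
P=so.x;yaw=np.radians(-9.45);O=np.array([.6163,-.0525]);X=np.array([np.cos(yaw),np.sin(yaw)]);Y=np.array([-X[1],X[0]])
lo=np.array([-3.11,-.89,.22,-1.42,.17]);hi=np.array([3.11,2.33,2.48,4.56,2.85])
def s2w(v):return np.array([*(X*v[0]+Y*v[1]),v[2]])
for lean in (25,30,35,38,42):
  for cx,cz in ((-150,36),(-150,80),(-115,36),(-80,36),(-40,36)):
    out=[]
    for cy in (74,-62):
      th=np.radians(lean);sd=.104;zt=np.array([np.sin(th),sd,-np.sqrt(1-np.sin(th)**2-sd**2)])
      xt=np.array([zt[2],0,-zt[0]]);xt/=np.linalg.norm(xt)
      tcp=np.array([cx,cy,cz])/1000+.011*xt-.173*zt
      w=s2w(tcp);w[:2]+=O;zw=s2w(zt)
      best=None
      for q4 in (-.5,0,.7,2,3):
        r=least_squares(lambda q:np.concatenate([(fk(q,P)[0]-w)*10,fk(q,P)[1]-zw]),[-.2,.5,2,q4,.5],bounds=(lo,hi))
        if best is None or r.cost<best.cost-1e-9:best=r
      out.append((best.x.round(2).tolist(),round(np.sqrt(2*best.cost),4)))
    print(lean,cx,cz,out)
E
python3 reach.py
```

```text
25 -150 36 [([-0.23, 0.45, 2.11, 0.73, 0.2], np.float64(0.0)), ([-0.62, 0.45, 2.14, 0.96, 0.35], np.float64(0.0))]
25 -150 80 [([-0.23, 0.35, 2.06, 0.41, 0.33], np.float64(0.0)), ([-0.62, 0.33, 2.09, 0.68, 0.46], np.float64(0.0))]
25 -115 36 [([-0.22, 0.48, 2.02, 0.56, 0.24], np.float64(0.0)), ([-0.58, 0.48, 2.04, 0.82, 0.37], np.float64(0.0))]
25 -80 36 [([-0.21, 0.52, 1.92, 0.44, 0.29], np.float64(0.0)), ([-0.54, 0.51, 1.95, 0.71, 0.4], np.float64(0.0))]
25 -40 36 [([-0.21, 0.56, 1.82, 0.36, 0.36], np.float64(0.0)), ([-0.51, 0.55, 1.84, 0.6, 0.44], np.float64(0.0))]
30 -150 36 [([-0.24, 0.47, 2.17, 1.75, 0.17], np.float64(0.0281)), ([-0.65, 0.46, 2.2, 1.44, 0.33], np.float64(0.0))]
30 -150 80 [([-0.23, 0.35, 2.12, 0.74, 0.2], np.float64(0.0)), ([-0.65, 0.34, 2.15, 1.0, 0.4], np.float64(0.0))]
30 -115 36 [([-0.23, 0.5, 2.08, 1.21, 0.17], np.float64(0.0255)), ([-0.6, 0.49, 2.11, 1.26, 0.33], np.float64(0.0))]
30 -80 36 [([-0.22, 0.52, 1.99, 0.87, 0.17], np.float64(0.0)), ([-0.56, 0.52, 2.01, 1.09, 0.33], np.float64(0.0))]
30 -40 36 [([-0.21, 0.56, 1.88, 0.62, 0.22], np.float64(0.0)),
[... 1085 characters left out ...]
t64(0.0))]
38 -40 36 [([-0.22, 0.58, 1.97, 2.08, 0.17], np.float64(0.013)), ([-0.55, 0.58, 2.0, 1.65, 0.33], np.float64(0.0))]
42 -150 36 [([-0.24, 0.57, 2.32, 2.81, 0.49], np.float64(0.0)), ([-0.72, 0.57, 2.36, 2.23, 0.59], np.float64(0.0))]
42 -150 80 [([-0.24, 0.41, 2.27, 2.62, 0.31], np.float64(0.0)), ([-0.72, 0.41, 2.31, 1.92, 0.49], np.float64(0.0))]
42 -115 36 [([-0.23, 0.57, 2.22, 2.76, 0.4], np.float64(0.0)), ([-0.66, 0.57, 2.25, 2.17, 0.52], np.float64(0.0))]
42 -80 36 [([-0.22, 0.58, 2.12, 2.68, 0.33], np.float64(0.0)), ([-0.61, 0.58, 2.15, 2.09, 0.45], np.float64(0.0))]
42 -40 36 [([-0.22, 0.6, 2.01, 2.54, 0.25], np.float64(0.0)), ([-0.56, 0.6, 2.04, 1.97, 0.4], np.float64(0.0))]
```

```bash
python3 -m inch '[{"tx":19,"ty":-3,"tz":23,"turn":0,"fingers":0},{"tx":19,"ty":-3,"tz":23,"turn":0,"fingers":0}]'; python3 st.py 0 0 -60
```

```text
time: 7.68
eef_pos: [0.3811, 0.0411, 0.25]
orientation: [0.067, 0.94, 0.033, 0.332]
wrist_force: [0.7, -0.8, 0.4]
gripper_width: 0.0003
t 7.67 tcp [0.3811 0.0411 0.25  ] z_stand [ 0.618  0.122 -0.777] x_stand [-0.784  0.019 -0.621] lean 38.2 side 7.0
j [-0.244  0.286  2.125  1.196  0.183 -2.805] F [ 0.7 -0.8  0.4] w 0.3
tip stand [-140.5   74.8  115.6] frontcorner [-131.9   74.5  122.5] tcp stand [-247.4   53.7  250. ]
tool shift for stand [  0.   0. -60.] = [37.2 -6.4 46.6]
```

```bash
python3 -m inch '[{"tx":12,"ty":-2,"tz":16,"turn":0,"fingers":0},{"tx":12,"ty":-2,"tz":16,"turn":0,"fingers":0}]'; python3 st.py 0 0 -60
```

```text
time: 7.92
eef_pos: [0.3998, 0.0384, 0.2355]
orientation: [0.069, 0.942, 0.036, 0.327]
wrist_force: [0.2, -0.2, 0.3]
gripper_width: 0.0002
t 7.92 tcp [0.3998 0.0384 0.2355] z_stand [ 0.608  0.125 -0.784] x_stand [-0.792  0.024 -0.611] lean 37.5 side 7.2
j [-0.238  0.344  2.095  1.282  0.177 -2.883] F [ 0.2 -0.2  0.3] w 0.2
tip stand [-123.2   75.8   99.9] frontcorner [-114.5   75.5  106.6] tcp stand [-228.5   54.2  235.5]
tool shift for stand [  0.   0. -60.] = [36.6 -6.8 47. ]
```

Joint 6 is at its limit near the wrist singularity. A half turn of the tool frees it and puts the camera in front; by my sums the camera then still clears the shield.

```bash
python3 -m inch '[{"tx":8,"ty":0,"tz":-6,"turn":10.5,"fingers":0},{"tx":8,"ty":0,"tz":-6,"turn":10.5,"fingers":0},{"tx":0,"ty":0,"tz":0,"turn":10.5,"fingers":0},{"tx":0,"ty":0,"tz":0,"turn":10.5,"fingers":0},{"tx":0,"ty":0,"tz":0,"turn":10.5,"fingers":0},{"tx":0,"ty":0,"tz":0,"turn":10.5,"fingers":0},{"tx":0,"ty":0,"tz":0,"turn":10.5,"fingers":0},{"tx":0,"ty":0,"tz":0,"turn":10.5,"fingers":0},{"tx":0,"ty":0,"tz":0,"turn":10.5,"fingers":0},{"tx":0,"ty":0,"tz":0,"turn":10.5,"fingers":0},{"tx":0,"ty":0,"tz":0,"turn":10.5,"fingers":0},{"tx":0,"ty":0,"tz":0,"turn":10.5,"fingers":0},{"tx":0,"ty":0,"tz":0,"turn":10.5,"fingers":0},{"tx":0,"ty":0,"tz":0,"turn":10.5,"fingers":0}]'; python3 st.py -30 0 -40
```

```text
time: 9.68
eef_pos: [0.4138, 0.0329, 0.2545]
orientation: [0.912, 0.179, 0.364, 0.057]
wrist_force: [-1.0, -0.5, 0.5]
gripper_width: -0.0004
t 9.68 tcp [0.4138 0.0329 0.2545] z_stand [ 0.671  0.139 -0.728] x_stand [0.601 0.473 0.644] lean 42.1 side 8.0
j [-0.249  0.32   2.056  1.41   0.199 -0.398] F [-1.  -0.5  0.5] w -0.4
tip stand [-97.7  75.1 128.5] frontcorner [-104.3   69.9  121.4] tcp stand [-213.7   51.   254.5]
tool shift for stand [-30.   0. -40.] = [-43.8 -22.4   9. ]
```

```bash
python3 -m inch '[{"tx":0,"ty":0,"tz":-25,"turn":10.5,"fingers":0},{"tx":0,"ty":0,"tz":-25,"turn":10.5,"fingers":0},{"tx":0,"ty":0,"tz":0,"turn":10.5,"fingers":0}]'; sed -i "s/-.011\*Rm/+.012*Rm/" st.py; python3 st.py -25 3 -70
```

```text
time: 10.05
eef_pos: [0.3941, 0.0303, 0.2855]
orientation: [0.926, -0.028, 0.374, -0.027]
wrist_force: [-0.5, -0.1, 0.2]
gripper_width: -0.0
t 10.05 tcp [0.3941 0.0303 0.2855] z_stand [ 0.681  0.144 -0.718] x_stand [0.72  0.046 0.692] lean 42.9 side 8.3
j [-0.274  0.223  2.064  1.11   0.244  0.345] F [-0.5 -0.1  0.2] w -0.0
tip stand [-115.    70.   161.2] frontcorner [-106.3   70.6  169.5] tcp stand [-232.8   45.2  285.5]
tool shift for stand [-25.   3. -70.] = [-66.3  -1.3  33.7]
```

```bash
python3 -m inch '[{"tx":-31,"ty":0,"tz":20,"turn":0,"fingers":0},{"tx":-31,"ty":0,"tz":20,"turn":0,"fingers":0},{"tx":-31,"ty":0,"tz":20,"turn":0,"fingers":0}]'; python3 st.py -20 0 -40
```

```text
time: 10.42
eef_pos: [0.3882, 0.0361, 0.237]
orientation: [0.924, -0.02, 0.38, -0.043]
wrist_force: [0.3, 0.7, 0.1]
gripper_width: -0.0003
t 10.43 tcp [0.3882 0.0361 0.237 ] z_stand [ 0.684  0.18  -0.707] x_stand [0.712 0.047 0.701] lean 43.2 side 10.4
j [-0.271  0.335  2.151  1.928  0.271 -0.496] F [0.3 0.7 0.1] w -0.3
tip stand [-121.2   81.   114.7] frontcorner [-112.7   81.6  123.1] tcp stand [-239.6   49.9  237. ]
tool shift for stand [-20.   0. -40.] = [-42.3   0.6  14.6]
```

```bash
python3 -m inch '[{"tx":-20,"ty":-3,"tz":7,"turn":0,"fingers":0},{"tx":-20,"ty":-3,"tz":7,"turn":0,"fingers":0},{"tx":-20,"ty":-3,"tz":7,"turn":0,"fingers":0}]'; python3 st.py -20 0 -40
```

```text
time: 10.8
eef_pos: [0.3688, 0.0481, 0.1834]
orientation: [0.919, -0.016, 0.392, -0.041]
wrist_force: [-0.0, -0.5, 0.3]
gripper_width: 0.0001
t 10.8 tcp [0.3688 0.0481 0.1834] z_stand [ 0.701  0.18  -0.69 ] x_stand [0.693 0.053 0.719] lean 44.5 side 10.4
j [-0.249  0.486  2.268  2.57   0.458 -1.163] F [-0.  -0.5  0.3] w 0.1
tip stand [-139.4   89.8   64. ] frontcorner [-131.1   90.4   72.6] tcp stand [-260.7   58.5  183.4]
tool shift for stand [-20.   0. -40.] = [-42.6   0.2  13.6]
```

```bash
python3 st.py -5 -16 -34; python3 -m inch '[{"tx":-15,"ty":-7,"tz":8,"turn":0,"fingers":0},{"tx":-14,"ty":-7,"tz":8,"turn":0,"fingers":0}]'; python3 st.py 10 0 0
```

```text
t 10.8 tcp [0.3688 0.0481 0.1834] z_stand [ 0.701  0.18  -0.69 ] x_stand [0.693 0.053 0.719] lean 44.5 side 10.4
j [-0.249  0.486  2.268  2.57   0.458 -1.163] F [-0.  -0.5  0.3] w 0.1
tip stand [-139.4   89.8   64. ] frontcorner [-131.1   90.4   72.6] tcp stand [-260.7   58.5  183.4]
tool shift for stand [ -5. -16. -34.] = [-28.8  17.9  17.1]
time: 11.05
eef_pos: [0.3654, 0.0636, 0.1527]
orientation: [0.916, -0.014, 0.399, -0.039]
wrist_force: [-0.5, -0.6, 1.0]
gripper_width: -0.0002
t 11.05 tcp [0.3654 0.0636 0.1527] z_stand [ 0.712  0.181 -0.679] x_stand [0.681 0.056 0.73 ] lean 45.4 side 10.4
j [-0.199  0.594  2.301  2.765  0.592 -1.335] F [-0.5 -0.6  1. ] w -0.2
tip stand [-143.4  104.6   35.3] frontcorner [-135.2  105.3   44. ] tcp stand [-266.5   73.3  152.7]
tool shift for stand [10.  0.  0.] = [6.8 1.7 7.1]
```

```bash
python3 st.py 0 -32 -6
```

```text
t 11.05 tcp [0.3654 0.0636 0.1527] z_stand [ 0.712  0.181 -0.679] x_stand [0.681 0.056 0.73 ] lean 45.4 side 10.4
j [-0.199  0.594  2.301  2.765  0.592 -1.335] F [-0.5 -0.6  1. ] w -0.2
tip stand [-143.4  104.6   35.3] frontcorner [-135.2  105.3   44. ] tcp stand [-266.5   73.3  152.7]
tool shift for stand [  0. -32.  -6.] = [-6.2 31.9 -1.7]
```

```bash
python3 -m inch '[{"tx":-3,"ty":17,"tz":-1,"turn":0,"fingers":0},{"tx":-4,"ty":17,"tz":-1,"turn":0,"fingers":0}]'; python3 st.py 10 0 0
```

```text
time: 11.3
eef_pos: [0.3647, 0.0289, 0.1458]
orientation: [0.913, -0.009, 0.405, -0.039]
wrist_force: [0.9, 0.2, -0.6]
gripper_width: 0.0001
t 11.3 tcp [0.3647 0.0289 0.1458] z_stand [ 0.721  0.185 -0.668] x_stand [0.67  0.062 0.74 ] lean 46.1 side 10.7
j [-0.32   0.624  2.326  2.645  0.666 -1.342] F [ 0.9  0.2 -0.6] w 0.1
tip stand [-136.9   71.    30.2] frontcorner [-128.9   71.7   39.1] tcp stand [-261.6   39.   145.8]
tool shift for stand [10.  0.  0.] = [6.7 1.8 7.2]
```

Run:
```python
from h import *
snap('wrist','wrist2.png');snap('scene','scene2.png')
a=cv2.imread('pics/scene2.png')[100:310,200:450];cv2.imwrite('pics/scene2c.png',cv2.resize(a,None,fx=3,fy=2.8,interpolation=2))
```

```text
(no output)
```

View pics/wrist2.png

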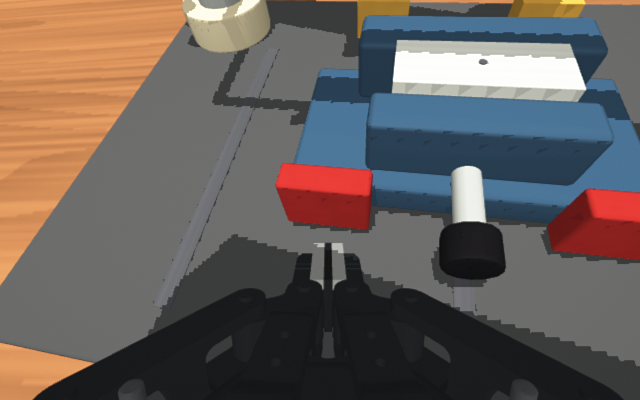

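View pics/scene2c.png

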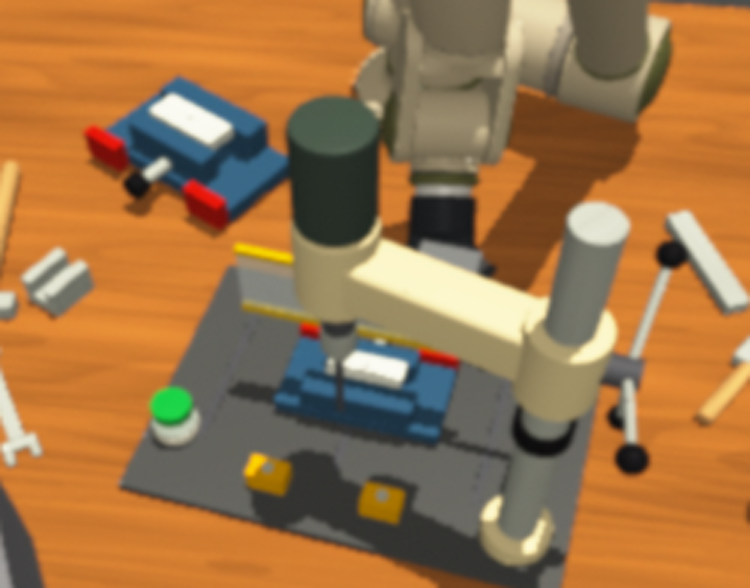

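The view shows the fingertips at (328,245), squarely behind the left red block at (325,195), with the knob clear at (472,250). Pushing left.

```bash
python3 -m inch '[{"tx":5.5,"ty":1.5,"tz":6,"turn":0,"fingers":0},{"tx":4,"ty":1,"tz":4,"turn":0,"fingers":0},{"tx":4,"ty":1,"tz":4,"turn":0,"fingers":0},{"tx":4,"ty":1,"tz":4,"turn":0,"fingers":0},{"tx":4,"ty":1,"tz":4,"turn":0,"fingers":0}]'; python3 st.py 10 0 0
```

```text
time: 12.02
eef_pos: [0.3945, 0.0262, 0.1475]
orientation: [0.915, -0.007, 0.402, -0.04]
wrist_force: [-16.8, 1.7, 10.8]
gripper_width: 0.0003
t 12.03 tcp [0.3945 0.0262 0.1475] z_stand [ 0.715  0.187 -0.674] x_stand [0.675 0.067 0.735] lean 45.6 side 10.8
j [-0.299  0.612  2.235  2.592  0.567 -1.257] F [-16.8   1.7  10.8] w 0.3
tip stand [-108.1   73.5   30.9] frontcorner [-100.    74.3   39.7] tcp stand [-231.7   41.2  147.5]
tool shift for stand [10.  0.  0.] = [6.8 1.8 7.1]
```

```bash
cat > vp.py <<'E'
from h import *
import sys
yaw=np.radians(-9.45);O=np.array([.6163,-.0525]);X=np.array([np.cos(yaw),np.sin(yaw)]);Y=np.array([-X[1],X[0]])
F,P,s=snap('wrist',sys.argv[1])
hsv=cv2.cvtColor(F,cv2.COLOR_RGB2HSV).astype(int);H,S,V=hsv[...,0],hsv[...,1],hsv[...,2]
red=((H<6)|(H>174))&(S>140)&(P[...,2]>.0505)&(P[...,2]<.058)
k,l,st,c=cv2.connectedComponentsWithStats(red.astype(np.uint8))
for i in range(1,k):
    if st[i,4]<80: continue
    q=P[l==i];a=np.stack([(q[:,:2]-O)@X,(q[:,:2]-O)@Y],-1)*1000
    if a[:,0].min()<-250: continue
    r=cv2.minAreaRect(a.astype(np.float32));b=cv2.boxPoints(r)
    b=b[np.argsort(b[:,0])];v=b[0]-b[1];v=v*np.sign(v[1])
    print('block px',st[i],'c',np.round(r[0],1),'size',np.round(r[1],1),'yaw',np.degrees(np.arctan2(-v[0],v[1])).round(1))
# bright plate top (z .077): edges give yaw
pl=(S<40)&(V>140)&(abs(P[...,2]-.077)<.004);
k,l,st,c=cv2.connectedComponentsWithStats(pl.astype(np.uint8))
for i in range(1,k):
    if st[i,4]<500: continue
    q=P[l==i];a=np.stack([(q[:,:2]-O)@X,(q[:,:2]-O)@Y],-1)*1000
    r=cv2.minAreaRect(a.astype(np.float32));b=cv2.boxPoints(r);e=[b[1]-b[0],b[2]-b[1]];v=max(e,key=np.linalg.norm);v=v*np.sign(v[1])
    print('plate c',np.round(r[0],1),'size',np.round(r[1],1),'yaw',np.degrees(np.arctan2(-v[0],v[1])).round(1),'(local centre x 4,y 0)')
E
python3 vp.py wrist3.png
```

```text
block px [ 265  191  103   47 3052] c [-94.2  79.6] size [45.  15.6] yaw -3.0
block px [ 594  244   46   44 1589] c [-100.1  -39.2] size [15.2 15.7] yaw -3.0
plate c [-40.9   9.3] size [80.4 34.4] yaw -2.8 (local centre x 4,y 0)
```

View pics/wrist3.png

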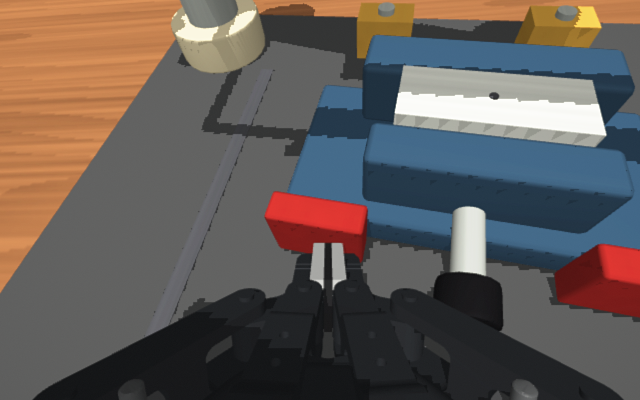

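Pushed fine: yaw -3°, vise about (-45, 9). A little more on the left.

```bash
python3 -m inch '[{"tx":4,"ty":1,"tz":4,"turn":0,"fingers":0},{"tx":4,"ty":1,"tz":4,"turn":0,"fingers":0}]'; python3 st.py 10 0 0; python3 vp.py wrist4.png;  python3 st.py -45 0 30
```

```text
time: 12.32
eef_pos: [0.403, 0.027, 0.1484]
orientation: [0.916, -0.005, 0.398, -0.041]
wrist_force: [-16.2, 2.2, 11.2]
gripper_width: 0.0
t 12.32 tcp [0.403  0.027  0.1484] z_stand [ 0.709  0.19  -0.679] x_stand [0.68  0.071 0.729] lean 45.1 side 11.0
j [-0.289  0.608  2.208  2.567  0.534 -1.224] F [-16.2   2.2  11.2] w 0.0
tip stand [-100.9   76.3   30.8] frontcorner [-92.7  77.2  39.6] tcp stand [-223.5   43.4  148.4]
tool shift for stand [10.  0.  0.] = [6.8 1.9 7.1]
block px [ 266  189  103   49 3049] c [-86.4  81.8] size [44.6 15.4] yaw -5.2
block px [ 597  257   43   46 1522] c [-97.7 -35.4] size [13.  15.9] yaw -8.6
plate c [-34.6   9.1] size [80.7 38.2] yaw -5.4 (local centre x 4,y 0)
t 12.38 tcp [0.4035 0.027  0.1484] z_stand [ 0.709  0.19  -0.679] x_stand [0.68  0.071 0.73 ] lean 45.2 side 11.0
j [-0.289  0.608  2.207  2.566  0.533 -1.223] F [-12.8   2.7   6.7] w 0.2
tip stand [-100.4   76.4   31. ] frontcorner [-92.2  77.3  39.7] tcp stand [-223.    43.5  148.4]
tool shift for stand [-45.   0.  30.] = [ -8.7 -10.8 -52.3]
```

```bash
python3 -m inch '[{"tx":-9,"ty":-10,"tz":-50,"turn":0,"fingers":0},{"tx":-3,"ty":46,"tz":-9,"turn":0,"fingers":0},{"tx":-3,"ty":46,"tz":-9,"turn":0,"fingers":0},{"tx":-3,"ty":46,"tz":-9,"turn":0,"fingers":0}]'; python3 st.py;python3 vp.py wrist5.png
```

```text
time: 12.88
eef_pos: [0.3393, -0.1045, 0.1796]
orientation: [0.915, 0.003, 0.4, -0.042]
wrist_force: [1.1, -0.2, 0.1]
gripper_width: -0.0
t 12.88 tcp [ 0.3393 -0.1045  0.1796] z_stand [ 0.71   0.199 -0.676] x_stand [0.675 0.083 0.733] lean 45.2 side 11.5
j [-0.785  0.5    2.308  1.929  0.66  -1.038] F [ 1.1 -0.2  0.1] w -0.0
tip stand [-141.9  -62.3   62.7] frontcorner [-133.8  -61.3   71.5] tcp stand [-264.7  -96.8  179.6]
block px [ 100  137   67   31 1210] c [-86.   81.4] size [45.8 15.4] yaw -5.8
block px [ 287  177   80   39 1803] c [-98.9 -52.4] size [44.7 15.5] yaw -5.8
plate c [-33.9  10.3] size [83.2 37.3] yaw -5.4 (local centre x 4,y 0)
```

```bash
python3 st.py 18 4 -32;python3 st.py 10 0 0 | tail -1
```

```text
t 12.93 tcp [ 0.3396 -0.11    0.1794] z_stand [ 0.712  0.192 -0.675] x_stand [0.674 0.081 0.734] lean 45.4 side 11.1
j [-0.797  0.501  2.302  1.921  0.66  -1.036] F [ 3.3 -4.8 -0.1] w 0.0
tip stand [-140.3  -68.9   62.6] frontcorner [-132.2  -67.9   71.5] tcp stand [-263.5 -102.2  179.4]
tool shift for stand [ 18.   4. -32.] = [-11.    1.9  35.2]
tool shift for stand [10.  0.  0.] = [6.7 2.  7.1]
```

```bash
python3 -m inch '[{"tx":-5,"ty":-3,"tz":18,"turn":0,"fingers":0},{"tx":-5,"ty":-3,"tz":18,"turn":0,"fingers":0}]'; python3 st.py 10 0 0
```

```text
time: 13.18
eef_pos: [0.3603, -0.1036, 0.1487]
orientation: [0.914, -0.001, 0.403, -0.036]
wrist_force: [-0.3, -0.2, 0.3]
gripper_width: 0.0001
t 13.18 tcp [ 0.3603 -0.1036  0.1487] z_stand [ 0.717  0.186 -0.672] x_stand [0.671 0.081 0.737] lean 45.8 side 10.7
j [-0.729  0.609  2.28   2.109  0.68  -1.187] F [-0.3 -0.2  0.3] w 0.1
tip stand [-120.1  -60.3   32.4] frontcorner [-112.1  -59.3   41.3] tcp stand [-244.1  -92.4  148.7]
tool shift for stand [10.  0.  0.] = [6.7 1.9 7.2]
```

```bash
python3 -m inch '[{"tx":3.5,"ty":1,"tz":3.6,"turn":0,"fingers":0},{"tx":4.4,"ty":1.2,"tz":5.2,"turn":0,"fingers":0},{"tx":4.4,"ty":1.2,"tz":5.2,"turn":0,"fingers":0},{"tx":4.4,"ty":1.2,"tz":5.2,"turn":0,"fingers":0},{"tx":4.4,"ty":1.2,"tz":5.2,"turn":0,"fingers":0}]'; python3 st.py 10 0 0;python3 vp.py wrist6.png
```

```text
time: 13.8
eef_pos: [0.3913, -0.1066, 0.1494]
orientation: [0.917, -0.003, 0.397, -0.035]
wrist_force: [-13.6, -5.0, 6.2]
gripper_width: -0.0001
t 13.8 tcp [ 0.3913 -0.1066  0.1494] z_stand [ 0.709  0.181 -0.682] x_stand [0.68  0.08  0.729] lean 45.1 side 10.4
j [-0.671  0.606  2.19   2.064  0.606 -1.058] F [-13.6  -5.    6.2] w -0.1
tip stand [-90.4 -59.   31.4] frontcorner [-82.3 -58.1  40.2] tcp stand [-213.1  -90.3  149.4]
tool shift for stand [10.  0.  0.] = [6.8 1.9 7.1]
block px [   6  165   94   35 2187] c [-78.6  83. ] size [15.3 46.7] yaw 0.4
block px [ 261  194  103   43 3061] c [-77.  -51.3] size [15.4 44.8] yaw 0.8
plate c [-19.   19.1] size [38.  85.4] yaw 1.0 (local centre x 4,y 0)
```

```bash
python3 -m inch '[{"tx":4.5,"ty":3.7,"tz":4.6,"turn":0,"fingers":0},{"tx":4.5,"ty":3.7,"tz":4.6,"turn":0,"fingers":0},{"tx":4.5,"ty":3.7,"tz":4.6,"turn":0,"fingers":0}]'; python3 st.py -45 0 30;python3 vp.py wrist7.png
```

```text
time: 14.22
eef_pos: [0.4094, -0.1151, 0.1508]
orientation: [0.919, -0.002, 0.393, -0.035]
wrist_force: [-8.5, 0.9, 0.1]
gripper_width: 0.0006
t 14.22 tcp [ 0.4094 -0.1151  0.1508] z_stand [ 0.703  0.18  -0.688] x_stand [0.686 0.082 0.723] lean 44.7 side 10.4
j [-0.657  0.606  2.13   1.992  0.568 -0.96 ] F [-8.5  0.9  0.1] w 0.6
tip stand [-72.2 -64.5  31.7] frontcorner [-63.9 -63.5  40.4] tcp stand [-193.8  -95.7  150.8]
tool shift for stand [-45.   0.  30.] = [ -9.2 -10.4 -52.3]
block px [   0  195   82   31 2189] c [-76.5  76.5] size [15.3 43.4] yaw 7.6
block px [ 258  201  102   34 3087] c [-59.9 -55.7] size [15.1 44.5] yaw 7.1
plate c [-10.4  20.8] size [38.1 84.7] yaw 7.3 (local centre x 4,y 0)
```

```bash
python3 -m inch '[{"tx":-9,"ty":-10,"tz":-54,"turn":0,"fingers":0},{"tx":4,"ty":-47,"tz":8,"turn":0,"fingers":0},{"tx":4,"ty":-47,"tz":8,"turn":0,"fingers":0},{"tx":4,"ty":-44,"tz":8,"turn":0,"fingers":0}]'; python3 vp.py wrist8.png;python3 st.py 20 0 -30;python3 st.py 0 10 0|tail -1
```

```text
time: 14.78
eef_pos: [0.388, 0.0285, 0.1869]
orientation: [0.917, -0.007, 0.397, -0.031]
wrist_force: [0.3, -0.3, 0.5]
gripper_width: 0.0002
block px [ 291  196   78   25 1794] c [-77.   77.9] size [15.2 44.5] yaw 7.6
block px [ 528  197   95   27 2199] c [-59.3 -55.5] size [16.1 45.9] yaw 6.8
plate c [-10.   17.5] size [37.8 82.7] yaw 7.5 (local centre x 4,y 0)
t 14.82 tcp [0.3876 0.033  0.1871] z_stand [ 0.71   0.175 -0.683] x_stand [0.681 0.08  0.728] lean 45.2 side 10.1
j [-0.281  0.483  2.219  2.48   0.43  -1.119] F [-2.5  1.9  0. ] w -0.0
tip stand [-116.9   77.1   69.1] frontcorner [-108.7   78.    77.8] tcp stand [-239.7   46.8  187.1]
tool shift for stand [ 20.   0. -30.] = [-8.2  5.5 34.7]
tool shift for stand [ 0. 10.  0.] = [ 0.8 -9.8  1.8]
```

```bash
python3 -m inch '[{"tx":-8,"ty":3,"tz":19,"turn":0,"fingers":0},{"tx":-8,"ty":3,"tz":19,"turn":0,"fingers":0}]'; python3 st.py 10 -3.5 0
```

```text
time: 15.08
eef_pos: [0.405, 0.0327, 0.1512]
orientation: [0.916, -0.0, 0.4, -0.033]
wrist_force: [0.5, -1.4, 0.1]
gripper_width: 0.0002
t 15.07 tcp [0.405  0.0327 0.1512] z_stand [ 0.713  0.18  -0.677] x_stand [0.675 0.085 0.733] lean 45.5 side 10.4
j [-0.268  0.6    2.2    2.604  0.517 -1.252] F [ 0.5 -1.4  0.1] w 0.2
tip stand [-99.   80.6  34.1] frontcorner [-90.9  81.6  42.9] tcp stand [-222.4   49.4  151.2]
tool shift for stand [10.  -3.5  0. ] = [6.5 5.3 6.5]
```

```bash
python3 -m inch '[{"tx":3.5,"ty":2,"tz":4,"turn":0,"fingers":0},{"tx":4.4,"ty":3.7,"tz":4.6,"turn":0,"fingers":0},{"tx":4.4,"ty":3.7,"tz":4.6,"turn":0,"fingers":0},{"tx":4.4,"ty":3.7,"tz":4.6,"turn":0,"fingers":0}]'; python3 vp.py wrist9.png;python3 st.py 10 -3.5 0
```

```text
time: 15.58
eef_pos: [0.4257, 0.0236, 0.1524]
orientation: [0.918, 0.004, 0.395, -0.036]
wrist_force: [-11.6, 8.7, 3.4]
gripper_width: 0.0003
block px [ 282  202  101   37 3051] c [-65.4  75. ] size [15.1 44.6] yaw 5.4
block px [ 598  220   42   37 1276] c [-53.6 -43.3] size [16.1 14.8] yaw 0.3
plate c [-0.2 12. ] size [38.4 83.4] yaw 5.8 (local centre x 4,y 0)
t 15.62 tcp [0.4264 0.0232 0.1524] z_stand [ 0.704  0.187 -0.685] x_stand [0.682 0.093 0.726] lean 44.8 side 10.8
j [-0.279  0.601  2.138  2.499  0.46  -1.157] F [-7.4  6.7 -2.6] w 0.1
tip stand [-78.   75.8  33.9] frontcorner [-69.8  76.9  42.6] tcp stand [-199.8   43.5  152.4]
tool shift for stand [10.  -3.5  0. ] = [6.5 5.4 6.4]
```

```bash
python3 -m inch '[{"tx":4.4,"ty":3.7,"tz":4.6,"turn":0,"fingers":0},{"tx":4.4,"ty":3.7,"tz":4.6,"turn":0,"fingers":0},{"tx":4.4,"ty":3.7,"tz":4.6,"turn":0,"fingers":0}]'; python3 vp.py wrist10.png;python3 st.py -50 0 30
```

```text
time: 16.0
eef_pos: [0.4403, 0.0161, 0.1537]
orientation: [0.92, 0.008, 0.39, -0.037]
wrist_force: [-10.3, 9.8, 3.0]
gripper_width: 0.0001
block px [ 282  200  102   41 3116] c [-51.1  70.9] size [15.4 44.9] yaw 3.6
block px [ 602  233   38   39 1169] c [-44.4 -46.5] size [12.6 15.9] yaw -0.7
plate c [11.4  5.3] size [38.1 83.3] yaw 3.2 (local centre x 4,y 0)
t 16.05 tcp [0.441  0.0157 0.1538] z_stand [ 0.695  0.191 -0.693] x_stand [0.688 0.101 0.718] lean 44.0 side 11.0
j [-0.289  0.601  2.094  2.401  0.421 -1.069] F [-8.1  7.8 -1.3] w -0.0
tip stand [-63.8  71.6  34. ] frontcorner [-55.6  72.8  42.6] tcp stand [-184.1   38.5  153.8]
tool shift for stand [-50.   0.  30.] = [-12.9 -12.2 -55.5]
```

View pics/wrist10.png

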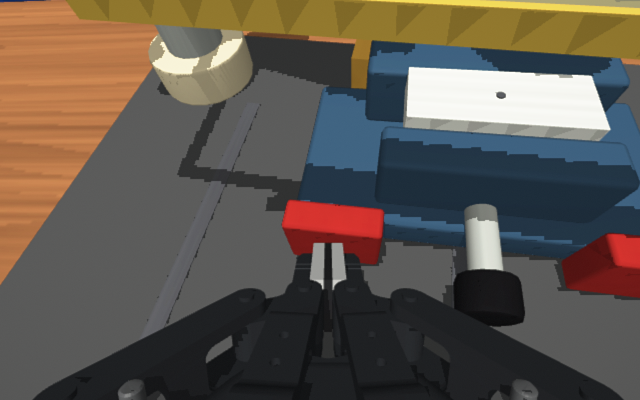

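```bash
python3 -m inch '[{"tx":4.7,"ty":2.3,"tz":4.9,"turn":0,"fingers":0},{"tx":4.7,"ty":2.3,"tz":4.9,"turn":0,"fingers":0}]'; python3 vp.py wrist11.png;python3 st.py -50 0 30
```

```text
time: 16.3
eef_pos: [0.4511, 0.0136, 0.1547]
orientation: [0.922, 0.01, 0.386, -0.038]
wrist_force: [-11.2, 7.1, 2.4]
gripper_width: -0.0003
block px [ 283  198  103   45 3103] c [-40.7  70.3] size [15.5 45.3] yaw 0.9
block px [ 607  245   33   40 1050] c [-39.  -46.7] size [10.4 15.6] yaw -0.2
plate c [13.4  3.2] size [27.8 80.8] yaw 0.2 (local centre x 4,y 0)
t 16.35 tcp [0.4518 0.0134 0.1548] z_stand [ 0.689  0.193 -0.698] x_stand [0.693 0.105 0.713] lean 43.6 side 11.1
j [-0.287  0.603  2.062  2.341  0.394 -1.007] F [-6.   6.3 -0.1] w -0.3
tip stand [-53.8  71.4  34. ] frontcorner [-45.5  72.7  42.6] tcp stand [-173.1   38.   154.8]
tool shift for stand [-50.   0.  30.] = [-13.2 -12.4 -55.4]
```

```bash
python3 -m inch '[{"tx":4.5,"ty":1.3,"tz":4.6,"turn":0,"fingers":0}]'; python3 vp.py wrist12.png;python3 st.py -50 0 30
```

```text
time: 16.48
eef_pos: [0.4564, 0.0132, 0.1553]
orientation: [0.922, 0.011, 0.385, -0.038]
wrist_force: [-9.4, 5.2, 0.3]
gripper_width: 0.0
block px [ 284  197  103   47 3104] c [-35.8  70.2] size [44.7 15.4] yaw -0.9
block px [609 252  31  42 998] c [-37.1 -45.8] size [10.3 15.5] yaw -5.6
plate c [10.  2.] size [80.9 14.3] yaw -0.6 (local centre x 4,y 0)
t 16.52 tcp [0.4573 0.013  0.1554] z_stand [ 0.687  0.193 -0.7  ] x_stand [0.695 0.107 0.711] lean 43.4 side 11.1
j [-0.284  0.604  2.046  2.313  0.38  -0.976] F [-5.   4.8 -3.6] w -0.4
tip stand [-48.7  71.9  34.2] frontcorner [-40.4  73.1  42.8] tcp stand [-167.6   38.5  155.4]
tool shift for stand [-50.   0.  30.] = [-13.4 -12.4 -55.4]
```

```bash
python3 -m inch '[{"tx":-13,"ty":-12,"tz":-55,"turn":0,"fingers":0},{"tx":-4.5,"ty":44,"tz":-8.5,"turn":0,"fingers":0},{"tx":-4.5,"ty":44,"tz":-8.5,"turn":0,"fingers":0},{"tx":-4.5,"ty":44,"tz":-8.5,"turn":0,"fingers":0}]'; python3 vp.py wrist13.png;python3 st.py 25 0 -30;python3 st.py 0 10 0|tail -1
```

```text
time: 17.02
eef_pos: [0.3858, -0.1138, 0.1908]
orientation: [0.921, 0.014, 0.387, -0.036]
wrist_force: [0.6, -0.3, -0.1]
gripper_width: 0.0
block px [ 121  131   68   27 1183] c [-34.6  69.9] size [46.3 15.3] yaw -0.5
block px [ 313  161   75   33 1577] c [-36.8 -64.9] size [44.5 15.6] yaw -0.6
plate c [15.   2.2] size [81.  21.6] yaw -0.9 (local centre x 4,y 0)
t 17.07 tcp [ 0.3861 -0.1187  0.1909] z_stand [ 0.691  0.187 -0.698] x_stand [0.691 0.111 0.714] lean 43.7 side 10.8
j [-0.708  0.481  2.154  1.75   0.554 -0.768] F [ 3.6 -4.   0.3] w -0.0
tip stand [-96.6 -70.7  70.2] frontcorner [-88.4 -69.4  78.8] tcp stand [-216.3 -103.1  190.9]
tool shift for stand [ 25.   0. -30.] = [-4.2  6.9 38.2]
tool shift for stand [ 0. 10.  0.] = [ 1.1 -9.8  1.9]
```

```bash
python3 -m inch '[{"tx":-1,"ty":3,"tz":23,"turn":0,"fingers":0},{"tx":-1,"ty":3,"tz":23,"turn":0,"fingers":0}]'; python3 st.py 10 0 0
```

```text
time: 17.32
eef_pos: [0.4178, -0.1245, 0.1595]
orientation: [0.921, 0.01, 0.389, -0.029]
wrist_force: [-0.6, -0.4, 0.5]
gripper_width: 0.0002
t 17.32 tcp [ 0.4178 -0.1245  0.1595] z_stand [ 0.696  0.179 -0.696] x_stand [0.688 0.11  0.717] lean 44.1 side 10.3
j [-0.662  0.585  2.092  1.885  0.54  -0.871] F [-0.6 -0.4  0.5] w 0.2
tip stand [-63.6 -72.7  39.1] frontcorner [-55.4 -71.4  47.7] tcp stand [-184.  -103.7  159.5]
tool shift for stand [10.  0.  0.] = [6.9 2.  7. ]
```

```bash
python3 -m inch '[{"tx":3,"ty":-3,"tz":10,"turn":0,"fingers":0},{"tx":4,"ty":1,"tz":4,"turn":0,"fingers":0},{"tx":3.5,"ty":1,"tz":3.5,"turn":0,"fingers":0}]'; python3 vp.py wrist14.png; python3 st.py 10 0 0
```

```text
time: 17.7
eef_pos: [0.4369, -0.122, 0.156]
orientation: [0.922, 0.009, 0.386, -0.028]
wrist_force: [-11.7, -4.1, 1.7]
gripper_width: -0.0
block px [  18  161   94   37 2232] c [-33.1  69.5] size [15.1 46. ] yaw 0.8
block px [ 275  198  101   44 3007] c [-31.9 -65.1] size [15.4 44.7] yaw 0.1
plate c [9.6 3.3] size [ 4.7 81.2] yaw 0.6 (local centre x 4,y 0)
t 17.75 tcp [ 0.4373 -0.1221  0.1561] z_stand [ 0.693  0.175 -0.7  ] x_stand [0.692 0.111 0.713] lean 43.9 side 10.1
j [-0.624  0.603  2.044  1.876  0.508 -0.822] F [-7.9 -1.8 -1.7] w -0.3
tip stand [-45.3 -67.7  35.1] frontcorner [-37.  -66.4  43.6] tcp stand [-165.2  -98.   156.1]
tool shift for stand [10.  0.  0.] = [6.9 2.  6.9]
```

```bash
python3 -m inch '[{"tx":2,"ty":0.6,"tz":2,"turn":0,"fingers":0}]'; python3 st.py 10 0 0;python3 -m inch '[{"tx":2,"ty":0.6,"tz":2,"turn":0,"fingers":0}]'; python3 st.py 10 0 0
```

```text
time: 17.88
eef_pos: [0.4389, -0.1221, 0.1565]
orientation: [0.923, 0.009, 0.385, -0.028]
wrist_force: [-11.4, -2.4, 0.7]
gripper_width: -0.0
t 17.88 tcp [ 0.4389 -0.1221  0.1565] z_stand [ 0.69   0.173 -0.702] x_stand [0.695 0.111 0.71 ] lean 43.7 side 10.0
j [-0.621  0.602  2.039  1.865  0.501 -0.807] F [-11.4  -2.4   0.7] w -0.0
tip stand [-44.1 -67.8  35. ] frontcorner [-35.8 -66.5  43.5] tcp stand [-163.6  -97.8  156.5]
tool shift for stand [10.  0.  0.] = [7.  2.  6.9]
time: 18.0
eef_pos: [0.44, -0.122, 0.1569]
orientation: [0.924, 0.008, 0.382, -0.027]
wrist_force: [-23.1, -3.5, 8.9]
gripper_width: 0.0001
t 18.0 tcp [ 0.44   -0.122   0.1569] z_stand [ 0.687  0.171 -0.706] x_stand [0.699 0.11  0.707] lean 43.4 side 9.9
j [-0.618  0.601  2.035  1.854  0.494 -0.792] F [-23.1  -3.5   8.9] w 0.1
tip stand [-43.6 -67.9  34.7] frontcorner [-35.2 -66.5  43.2] tcp stand [-162.5  -97.5  156.9]
tool shift for stand [10.  0.  0.] = [7.  2.  6.9]
```

Force jumped to 23 N, so the right end is against its stop. I'll back off and press the left once more.

```bash
python3 -m inch '[{"tx":-13,"ty":-12,"tz":-54,"turn":0,"fingers":0},{"tx":4.5,"ty":-46,"tz":8.5,"turn":0,"fingers":0},{"tx":4.5,"ty":-46,"tz":8.5,"turn":0,"fingers":0},{"tx":4.5,"ty":-44,"tz":8.5,"turn":0,"fingers":0}]'; python3 vp.py wrist15.png;python3 st.py 34 0 -32;python3 st.py 0 10 0|tail -1
```

```text
time: 18.5
eef_pos: [0.414, 0.0235, 0.1878]
orientation: [0.923, 0.003, 0.384, -0.024]
wrist_force: [1.0, -0.9, 0.6]
gripper_width: 0.0
block px [ 308  161   76   30 1644] c [-33.2  70. ] size [15.5 44.6] yaw 0.8
block px [ 542  188   95   34 2161] c [-30.4 -64.5] size [15.5 45.6] yaw 1.5
plate c [16.7  3.1] size [17.3 81. ] yaw 1.6 (local centre x 4,y 0)
t 18.55 tcp [0.4137 0.0278 0.1879] z_stand [ 0.691  0.166 -0.703] x_stand [0.696 0.107 0.71 ] lean 43.7 side 9.6
j [-0.271  0.492  2.14   2.363  0.347 -1.009] F [-3.3  1.2  1. ] w 0.1
tip stand [-93.5  74.7  66.2] frontcorner [-85.1  76.   74.7] tcp stand [-213.1   45.9  187.9]
tool shift for stand [ 34.   0. -32.] = [ 1.   7.9 46. ]
tool shift for stand [ 0. 10.  0.] = [ 1.1 -9.8  1.7]
```

View pics/wrist15.png

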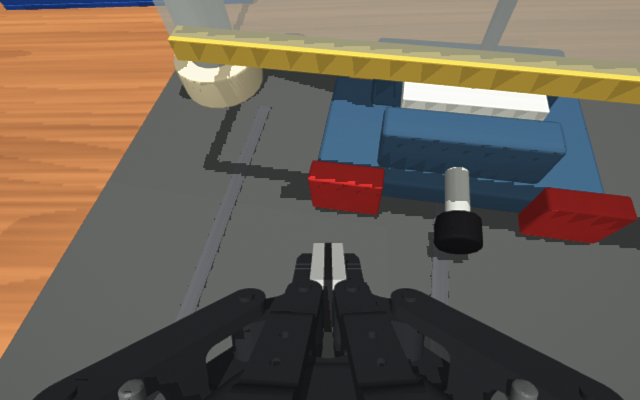

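```bash
python3 -m inch '[{"tx":0,"ty":4.5,"tz":22,"turn":0,"fingers":0},{"tx":0,"ty":4.5,"tz":22,"turn":0,"fingers":0}]'; python3 st.py 10 0 0
```

```text
time: 18.8
eef_pos: [0.445, 0.0239, 0.1587]
orientation: [0.922, 0.009, 0.386, -0.026]
wrist_force: [1.2, 0.0, -0.6]
gripper_width: -0.0
t 18.8 tcp [0.445  0.0239 0.1587] z_stand [ 0.693  0.17  -0.7  ] x_stand [0.693 0.111 0.713] lean 43.9 side 9.8
j [-0.259  0.589  2.077  2.442  0.374 -1.088] F [ 1.2  0.  -0.6] w -0.0
tip stand [-61.5  76.8  37.6] frontcorner [-53.2  78.1  46.1] tcp stand [-181.5   47.3  158.7]
tool shift for stand [10.  0.  0.] = [6.9 2.  6.9]
```

```bash
python3 -m inch '[{"tx":2.7,"ty":1.7,"tz":6.9,"turn":0,"fingers":0},{"tx":3.5,"ty":1,"tz":3.5,"turn":0,"fingers":0},{"tx":2.5,"ty":0.7,"tz":2.5,"turn":0,"fingers":0}]'; python3 st.py 10 0 0;python3 -m inch '[{"tx":2,"ty":0.6,"tz":2,"turn":0,"fingers":0}]'; python3 st.py 10 0 0
```

```text
time: 19.18
eef_pos: [0.4601, 0.0215, 0.1569]
orientation: [0.922, 0.009, 0.386, -0.026]
wrist_force: [-11.9, 1.9, 5.4]
gripper_width: 0.0001
t 19.18 tcp [0.4601 0.0215 0.1569] z_stand [ 0.692  0.171 -0.701] x_stand [0.693 0.111 0.712] lean 43.8 side 9.8
j [-0.255  0.602  2.037  2.397  0.35  -1.037] F [-11.9   1.9   5.4] w 0.1
tip stand [-46.5  76.9  35.6] frontcorner [-38.2  78.3  44.1] tcp stand [-166.3   47.4  156.9]
tool shift for stand [10.  0.  0.] = [6.9 2.  6.9]
time: 19.3
eef_pos: [0.4611, 0.0216, 0.1572]
orientation: [0.923, 0.009, 0.384, -0.026]
wrist_force: [-14.9, 2.8, 8.5]
gripper_width: 0.0
t 19.3 tcp [0.4611 0.0216 0.1572] z_stand [ 0.69   0.171 -0.704] x_stand [0.696 0.112 0.709] lean 43.6 side 9.8
j [-0.255  0.601  2.033  2.384  0.344 -1.023] F [-14.9   2.8   8.5] w 0.0
tip stand [-46.   77.1  35.5] frontcorner [-37.6  78.4  44. ] tcp stand [-165.3   47.6  157.2]
tool shift for stand [10.  0.  0.] = [7.  2.  6.9]
```

```bash
python3 -m inch '[{"tx":2.2,"ty":0.6,"tz":2.2,"turn":0,"fingers":0},{"tx":2.2,"ty":0.6,"tz":2.2,"turn":0,"fingers":0}]'; python3 st.py 10 0 0; python3 vp.py wrist16.png
```

```text
time: 19.55
eef_pos: [0.4632, 0.0218, 0.158]
orientation: [0.924, 0.009, 0.381, -0.027]
wrist_force: [-14.7, 1.5, 10.2]
gripper_width: -0.0003
t 19.55 tcp [0.4632 0.0218 0.158 ] z_stand [ 0.685  0.171 -0.709] x_stand [0.701 0.113 0.704] lean 43.2 side 9.8
j [-0.252  0.6    2.025  2.356  0.331 -0.993] F [-14.7   1.5  10.2] w -0.3
tip stand [-44.8  77.7  35.4] frontcorner [-36.4  79.1  43.9] tcp stand [-163.2   48.2  158. ]
tool shift for stand [10.  0.  0.] = [7.  2.  6.8]
block px [ 295  202  103   45 3103] c [-30.8  70.9] size [15.5 44.9] yaw 0.3
block px [615 251  25  39 738] c [-30.2 -44.4] size [ 8.4 15.3] yaw -8.2
```

```bash
python3 -m inch '[{"tx":2.5,"ty":0.7,"tz":2.5,"turn":0,"fingers":0}]'; python3 st.py 10 0 0; python3 -m inch '[{"tx":2.5,"ty":0.7,"tz":2.5,"turn":0,"fingers":0}]'; python3 st.py -50 0 30
```

```text
time: 19.73
eef_pos: [0.4646, 0.0219, 0.1585]
orientation: [0.925, 0.009, 0.379, -0.027]
wrist_force: [-20.9, 0.8, 11.6]
gripper_width: -0.0
t 19.73 tcp [0.4646 0.0219 0.1585] z_stand [ 0.682  0.171 -0.711] x_stand [0.703 0.114 0.702] lean 43.0 side 9.8
j [-0.251  0.599  2.02   2.338  0.324 -0.974] F [-20.9   0.8  11.6] w -0.0
tip stand [-43.9  78.1  35.4] frontcorner [-35.4  79.4  43.8] tcp stand [-161.8   48.5  158.5]
tool shift for stand [10.  0.  0.] = [7.  2.  6.8]
time: 19.85
eef_pos: [0.4654, 0.022, 0.1589]
orientation: [0.926, 0.009, 0.377, -0.027]
wrist_force: [-27.0, -0.5, 18.5]
gripper_width: 0.0002
t 19.85 tcp [0.4654 0.022  0.1589] z_stand [ 0.678  0.17  -0.715] x_stand [0.707 0.115 0.698] lean 42.7 side 9.8
j [-0.25   0.598  2.017  2.321  0.316 -0.956] F [-27.   -0.5  18.5] w 0.2
tip stand [-43.8  78.2  35.2] frontcorner [-35.3  79.5  43.6] tcp stand [-161.1   48.7  158.9]
tool shift for stand [-50.   0.  30.] = [-14.4 -11.3 -55.4]
```

Force rose to 27 N with no advance, so the left end is against its stop. Drawing clear and checking both ends.

```bash
python3 -m inch '[{"tx":-14,"ty":-11,"tz":-55,"turn":0,"fingers":0},{"tx":0,"ty":0,"tz":-30,"turn":0,"fingers":0},{"tx":0,"ty":0,"tz":0,"turn":0,"fingers":0}]'; python3 vp.py wrist17.png; python3 st.py -30 0 40
python3 - <<'E'
from h import *
snap('scene','scene3.png');snap('top','top3.png')
a=cv2.imread('pics/scene3.png')[190:310,230:420];cv2.imwrite('pics/scene3c.png',cv2.resize(a,None,fx=4,fy=4,interpolation=2))
a=cv2.imread('pics/top3.png')[90:240,230:400];cv2.imwrite('pics/top3c.png',cv2.resize(a,None,fx=4,fy=4,interpolation=2))
E
```

```text
time: 20.23
eef_pos: [0.3929, 0.0285, 0.2124]
orientation: [0.926, 0.009, 0.377, -0.026]
wrist_force: [0.8, -0.1, 0.8]
gripper_width: -0.0002
block px [ 323  148   66   27 1193] c [-30.3  70.9] size [15.6 44.3] yaw 0.7
block px [ 526  176   79   30 1563] c [-30.6 -63.3] size [45.  15.8] yaw -0.9
plate c [14.7  3.6] size [80.3 11.1] yaw -0.2 (local centre x 4,y 0)
t 20.27 tcp [0.3935 0.0284 0.2119] z_stand [ 0.679  0.169 -0.715] x_stand [0.707 0.114 0.698] lean 42.7 side 9.8
j [-0.287  0.408  2.167  2.158  0.306 -0.817] F [ 0.7 -0.  -0.1] w 0.3
tip stand [-115.6   72.5   88.2] frontcorner [-107.2   73.9   96.6] tcp stand [-233.    43.2  211.9]
tool shift for stand [-30.   0.  40.] = [  6.7  -7.7 -48.9]
```

View pics/scene3c.png

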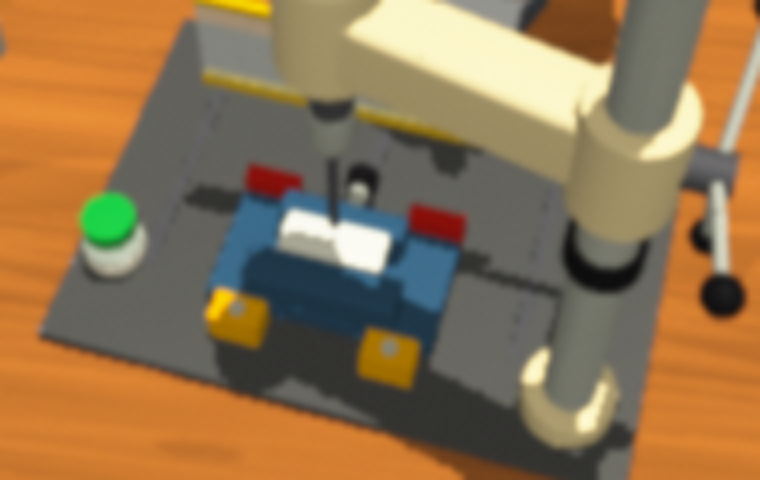

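View pics/wrist17.png

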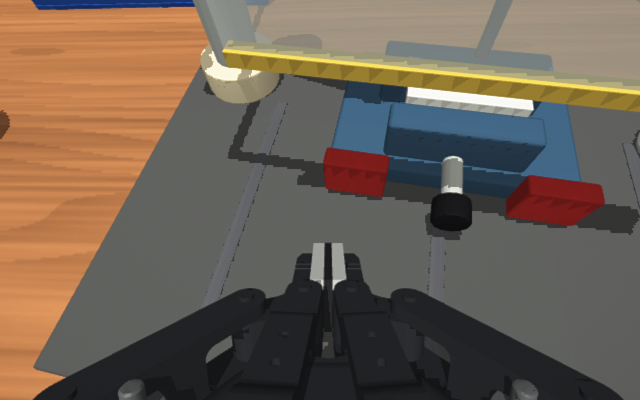

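Both stops abut the vise front (scene crop (237,300) and (388,345)), and the drill point is over the plate at (335,225). The blocks are at x -30.3 and -30.6, so the vise is square, with its middle about 4 mm left of the centre line. I'll draw further clear and hand in.

```bash
python3 -m inch '[{"tx":3,"ty":-4,"tz":-25,"turn":0,"fingers":0},{"tx":3,"ty":-4,"tz":-25,"turn":0,"fingers":0},{"tx":0,"ty":0,"tz":0,"turn":0,"fingers":0},{"tx":0,"ty":0,"tz":0,"turn":0,"fingers":0}]'; python3 vp.py wrist18.png; python3 st.py; python3 -c "
from cell import manip;print(manip.hand_in())"
```

```text
time: 20.88
eef_pos: [0.3664, 0.0328, 0.2498]
orientation: [0.927, 0.009, 0.375, -0.027]
wrist_force: [-0.1, 1.1, 0.7]
gripper_width: -0.0
block px [333 149  55  22 839] c [-30.2  70.8] size [15.8 44.2] yaw 1.0
block px [ 501  172   63   24 1055] c [-30.3 -63.3] size [16.2 44.7] yaw 1.6
t 20.93 tcp [0.3664 0.0328 0.2497] z_stand [ 0.676  0.17  -0.717] x_stand [0.71  0.113 0.695] lean 42.5 side 9.8
j [-0.299  0.273  2.186  1.761  0.267 -0.414] F [ 0.1 -0.6  0. ] w -0.3
tip stand [-143.6   72.5  125.6] frontcorner [-135.1   73.9  134. ] tcp stand [-260.5   43.1  249.7]
the job is handed in; nothing more can be done
None
```

The vise is home against both yellow stops and the job is handed in at about 21 s of the 48 s allowed.

**What I did:** I leaned the tool back about 43 to 46° and pushed the red blocks one at a time with shut fingers: left, right, left, right, left. I carried on until each end stalled on its stop (23 N on the right, 27 N on the left), then drew clear. The largest swing I measured was about 7.5°.

**Last checks:**
- **Square and flush:** the tops of the left and right blocks lie at x -30.2 and -30.3 mm in the stand's frame, so the vise is square. The scene picture shows its front touching both stops and the drill point over the clamped plate.
- **Sideways:** the middle is about 4 mm left of the drill's centre line, within the 25 mm allowed.
- **Robot clear:** the wrist force reads zero within its noise of about 1 N, and the tool stands well behind the vise.

**What disagreed or went unchecked:**
- The blocks read about 2 mm past the nominal home of -32.5 mm. I put this down to error in my estimate of the stand's pose, since both ends stalled on the stops.
- In the last picture the yaw read from the small block outlines was 1.0 to 1.6°, against about 0° from the two block positions. I trusted the positions.
- I did not measure the other objects again. The jar looks unmoved in the scene picture, and I felt no unexpected contact.

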